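# Program the tracking pucks

### The job

Take every white tracking puck from the black mat and seat it flat and fully down in the pocket of the grey programming cradle that matches its outline and size. When all are seated, and while they stay seated, write them from the key box: press the round key, the square key, the round key again and last the bar key, one key at a time, each fully down and let up again. Then lay all the pucks back flat on the mat, side by side, and leave the tape measure, torch and battery pack where they are.

Things in the scene. Friction and masses are not known exactly. Their poses are not given: they have to be found in the camera images.
- puck_big_round: loose white plastic tracking puck: disc, 62 mm across, 24 mm thick, 0.1 kg, with a thin grey inlay on top; lies flat on the mat. Origin: centre of its underside, z up. May be absent.
- puck_square: loose white plastic tracking puck: square slab, 52 x 52 mm, 24 mm thick, 0.1 kg, with a thin grey inlay on top; lies flat on the mat. Origin: centre of its underside, z up. May be absent.
- puck_oblong: loose white plastic tracking puck: oblong slab, 42 mm along its x and 84 mm along its y, 24 mm thick, 0.1 kg, with a thin grey inlay on top; lies flat on the mat. Origin: centre of its underside, z up. May be absent.
- puck_small_round: loose white plastic tracking puck: disc, 46 mm across, 24 mm thick, 0.1 kg, with a thin grey inlay on top; lies flat on the mat. Origin: centre of its underside, z up. May be absent.
- mat: fixed black rubber mat, 120 mm (its x) by 430 mm (its y), 4 mm thick, flat on the bench, where the pucks start and end. Origin: centre of its underside, z up.
- cradle: fixed grey programming cradle: flat block 200 mm (its x) by 230 mm (its y), 22 mm high, with four open pockets 9 mm deep whose outlines match the four puck shapes with 2 mm to spare on each side; a seated puck stands 15 mm proud of it. Origin: centre of its underside, z up.
- pocket_big_round (a point): pocket of the cradle for the big round puck: round, 66 mm across. The point is the centre of the pocket's floor (9 mm below the cradle's top); axes as the cradle's.
- pocket_square (a point): pocket of the cradle for the square puck: square, 56 x 56 mm. The point is the centre of the pocket's floor (9 mm below the cradle's top); axes as the cradle's.
- pocket_oblong (a point): pocket of the cradle for the oblong puck: oblong, 46 mm along the cradle's x and 88 mm along its y. The point is the centre of the pocket's floor (9 mm below the cradle's top); axes as the cradle's.
- pocket_small_round (a point): pocket of the cradle for the small round puck: round, 50 mm across. The point is the centre of the pocket's floor (9 mm below the cradle's top); axes as the cradle's.
- key_round_top (a point): centre of the top of the white round key, 34 mm across, facing up, standing 14 mm proud of its black surround (76 x 46 mm) on the fixed grey key box (100 x 240 mm, 34 mm high). The three keys stand in a row 72 mm apart, in an order that differs from start to start; the point is 54 mm above the bench when the key is up and sinks with it.
- key_round (a joint): travel of the round key: 0 up, 0.006 m fully down; springs back; begins to move at 1 N, fully down at 5 N.
- key_square_top (a point): centre of the top of the white square key, 30 x 30 mm, facing up, standing 14 mm proud of its black surround (76 x 46 mm) on the fixed grey key box (100 x 240 mm, 34 mm high). The three keys stand in a row 72 mm apart, in an order that differs from start to start; the point is 54 mm above the bench when the key is up and sinks with it.
- key_square (a joint): travel of the square key: 0 up, 0.006 m fully down; springs back; begins to move at 1 N, fully down at 5 N.
- key_bar_top (a point): centre of the top of the white bar key, 64 mm long (along the key box's x) and 22 mm wide, facing up, standing 14 mm proud of its black surround (76 x 46 mm) on the fixed grey key box (100 x 240 mm, 34 mm high). The three keys stand in a row 72 mm apart, in an order that differs from start to start; the point is 54 mm above the bench when the key is up and sinks with it.
- key_bar (a joint): travel of the bar key: 0 up, 0.006 m fully down; springs back; begins to move at 1 N, fully down at 5 N.
- tape_measure: yellow tape measure, 42 x 76 x 67 mm; a loose bystander, to be left alone. Origin: centre of its underside.
- torch: black torch lying down, 176 x 62 x 55 mm; a loose bystander, to be left alone. Origin: centre of its underside.
- battery_pack: flat black battery pack, 76 x 38 x 22 mm; a loose bystander, to be left alone. Origin: centre of its underside.

How it is judged:
On the way, in this order (a step that is already met when the one before it is completed fails the run):
1. every puck present seated flat in its matching pocket and released (horizontal distance between puck_big_round and pocket_big_round below 0.005 m and z of puck_big_round in the frame of pocket_big_round below 0.003 m and angle between each of puck_big_round, puck_square, puck_oblong, puck_small_round's own z axis and vertical below 0.08 rad and contact force between the fingers and puck_big_round below 0.5 N and linear speed of each of puck_big_round, puck_square, puck_oblong, puck_small_round below 0.03 m/s and horizontal distance between puck_square and pocket_square below 0.005 m and z of puck_square in the frame of pocket_square below 0.003 m and contact force between the fingers and puck_square below 0.5 N and horizontal distance between puck_oblong and pocket_oblong below 0.005 m and z of puck_oblong in the frame of pocket_oblong below 0.003 m and contact force between the fingers and puck_oblong below 0.5 N and horizontal distance between puck_small_round and pocket_small_round below 0.005 m and z of puck_small_round in the frame of pocket_small_round below 0.003 m and contact force between the fingers and puck_small_round below 0.5 N), for 0.2 s.
2. the round key pressed fully down, the others up, every puck seated (all of step 1 and value of joint key_round above 0.0042 m and value of joint each of key_square, key_bar below 0.002 m), for 0.05 s.
3. the square key pressed fully down, the others up, every puck seated (all of step 1 and value of joint key_square above 0.0042 m and value of joint each of key_round, key_bar below 0.002 m), for 0.05 s.
4. the round key pressed fully down again, the others up, every puck seated (all of step 2), for 0.05 s.
5. the bar key pressed fully down, the others up, every puck seated (all of step 1 and value of joint key_bar above 0.0042 m and value of joint each of key_round, key_square below 0.002 m), for 0.05 s.
At the end, for the whole second after the job is handed in: every puck present lies flat on the mat itself (centre within 50 mm of the mat's middle along its x and 200 mm along its y, underside within 4 mm of the mat's top, tilt under 0.08 rad), released and at rest, and all keys are up (within 1.5 mm) (x of puck_big_round in the frame of mat between -0.05 and 0.05 m and y of puck_big_round in the frame of mat between -0.2 and 0.2 m and z of each of puck_big_round, puck_square, puck_oblong, puck_small_round in the frame of mat below 0.008 m and angle between each of puck_big_round, puck_square, puck_oblong, puck_small_round's own z axis and vertical below 0.08 rad and contact force between the fingers and puck_big_round below 0.5 N and linear speed of each of puck_big_round, puck_square, puck_oblong, puck_small_round below 0.03 m/s and x of puck_square in the frame of mat between -0.05 and 0.05 m and y of puck_square in the frame of mat between -0.2 and 0.2 m and contact force between the fingers and puck_square below 0.5 N and x of puck_oblong in the frame of mat between -0.05 and 0.05 m and y of puck_oblong in the frame of mat between -0.2 and 0.2 m and contact force between the fingers and puck_oblong below 0.5 N and x of puck_small_round in the frame of mat between -0.05 and 0.05 m and y of puck_small_round in the frame of mat between -0.2 and 0.2 m and contact force between the fingers and puck_small_round below 0.5 N and value of joint each of key_round, key_square, key_bar below 0.0015 m); the robot touches nothing.
It fails at once if two keys pressed at once (value of joint each of key_round, key_square above 0.003 m or value of joint each of key_round, key_bar above 0.003 m or value of joint each of key_square, key_bar above 0.003 m).
It fails at once if the tape measure, torch or battery pack moved more than 30 mm (distance of any of tape_measure, torch, battery_pack from where it was at the start of the episode above 0.03 m).
Of puck_big_round, puck_square, puck_oblong, puck_small_round only 3 to 4 are there at a start; the rules pass over those that are not, and their reading is None.
At some moment in a run one of puck_big_round, puck_square, puck_oblong, puck_small_round may be knocked a few centimetres aside while the robot is not near it.
Once in a run the grip may slacken for a moment while it holds something.
It also fails if it takes over 210 s, if anything falls off the work surface, if the arm or the gripper's body presses on something with over 40 N, if the wrist force passes 120 N, or if a joint passes its speed limit or range.

### The arm

A 6-joint arm with a two-finger parallel gripper is mounted at the origin on a cart in front of the work surface, level with it; the furniture and walls round the work are solid. World frame = base frame: x ahead of the robot, y to its left, z up, the work surface at z = 0. Lengths are in m, angles in rad, forces in N, time in s.
With the tool pointing down it reaches from about 0.325 to 0.9 m from the base axis. Payload 6.1 kg.
Tool frame: the origin (TCP) lies on the centre line of the jaws, within the pads' length; the fingertips stand r.nose_length ahead of it and the grasp point (between the pads) lies 3 mm ahead of it (r.nose_length is the distance from the TCP to the fingertips, in m); z points along the fingers, y is the line along which they close (so a half turn about z gives the same grasp; the last joint's range is limited). The gripper opens to 87 mm and grips with 3 to 60 N. Pads are 19 mm wide; open, the fingers measure 117 mm over their backs; the gripper's body (75 mm by 190 mm) begins 51 mm behind the grasp point.
Start: joints at [1.102, 0.22, 1.526, -0, 1.395, -0.126], TCP at [0.21, 0.589, 0.245] pointing down, gripper open.
Joint ranges: [-2.98, 2.98], [-0.91, 2.08], [0.09, 2.57], [-1.24, 4.39], [0.2, 2.65], [-2.68, 2.68]. Speed limits (rad/s): [2.57, 2.57, 3.01, 3.14, 3.14, 3.14].

### API

Orientations are given as a 3x3 rotation matrix whose columns are the frame's x, y, z axes.
In Python, from station import r gives the robot as it stands. The module is installed in compiled form; this text tells all that it offers.
- The arm moves only by the tool send_rows, never from a script. Its argument "plan" is a list of rows, each an object of numbers: "wx", "wy", "wz": the turn, a rotation vector about the tool's x, y, z in degrees; "dx", "dy", "dz": the shift along the tool's x, y, z in m; "claw": the opening in per cent of the stroke, from 0 (shut) to 100 (fully open). In form: [{"wx": .., "wy": .., "wz": .., "dx": .., "dy": .., "dz": .., "claw": ..}, ...]. A call has exactly 5 rows; each row is the pose to reach, as a shift and turn from the pose commanded when the call began, along the tool's axes at that moment; what a row does not reach only later rows make up. A row lasts 1/10 s, in which the tool goes at most 50 mm and 8.59 degrees, less where a joint would pass 70% of its speed; a pose out of reach is approached as far as the arm can. A call with a gripper value outside its range is refused whole. The fingers move at their own pace and stop on an object; "newtons" is the grip in N (left out, the last holds). Time passes only in rows, so rows that repeat a pose let the fingers close, or fill a call up. It gives the time, the measured TCP pose, the force, the opening and the grip force at its end, in the units of the state.
- r.get_state(): the state, without advancing time (a new reading comes with each control period).
- r.read_camera(name): name is "scene" or "top" or "wrist"; returns the picture (400x640x3 uint8, red, green, blue); there is no depth.
- r.get_calibration(name): a dict with "intrinsics" (3x3 intrinsics, pixels), "R" (3x3) and "t" (3): a world point X has camera coordinates R X + t. Camera axes: x right, y down, z forward; pixel columns grow to the right and rows downward; lengths in m; the calibration is good to about 2 mm. The wrist camera is an equidistant fisheye: a pixel r from the principal point sees the ray r / f radians off the axis. A picture is of the moment at which its call begins: read the wrist's pose just before it. get_calibration takes no time and is no camera call; for the wrist camera it gives the pose at the moment of the call.
- r.hand_in(): hands the job in; it is judged then, once.
Trained networks look in the newest picture that a camera, given by its name, has taken for a name from the list of things; names that differ only in an ending like _2 or _b are one class to them, and where a whole thing is asked for, a point or a joint stands for the part that bears it (a point fixed in the world has none). Each returns a list of dicts, best first, with "score" (0 to 1); they miss things now and then, are a little off and sometimes report something else, mostly with a low value. They report only what shows in the picture. A call takes as long as a camera call.
- r.outline_of(query, camera): "mask" (400x640 bool, what is visible of it) and "point" ([column, row] in pixels, amid what is visible of it).
The state is a dict: "t": time; "joint_pos": joint angles; "joint_vel": joint speeds; "tau": joint torques, N m; "eef_pos": TCP position; "tcp_rot": TCP orientation; "force": force on the tool from outside, world axes, zero at the start; "wrist_torque": the same for the moment, N m; "opening": finger opening in m; "gripper_force": force on a finger pad.
Only numpy, scipy, OpenCV 4.12 (cv2) and the standard library are available. Lean on these libraries where they do the work, as an engineer would, in place of code of your own. Each camera call takes 0.05 s, during which the arm holds its last target. There are 200 camera calls.

## Working session

There is one attempt and no reset: what is moved stays moved. The work goes in short steps, Python scripts to look and compute and a tool call to move; the robot and the scene stay as the last step left them, time stands still between calls to the robot, and variables do not carry over. Pictures are saved under pics/ and viewed, at most 14 in all, crops included, and the job is handed in when it is done.

Besides the shell and the picture viewer there is one more tool, called as name(argument=value, ...) on one line, values as JSON. send_rows: Moves the arm, as the interface text tells. Its arguments: {"type":"object","properties":{"plan":{"type":"array"},"newtons":{"type":"number"}},"required":["plan"]}

```bash
mkdir -p pics; cat > h.py <<'E'
import numpy as np, cv2
from station import r
def snap(name,fn=None):
    cal=r.get_calibration(name); im=r.read_camera(name)
    if fn: cv2.imwrite('pics/'+fn,im[:,:,::-1])
    return im,cal
def ray(cal,uv,wrist=False):
    K=np.array(cal['intrinsics']);R=np.array(cal['R']);t=np.array(cal['t'])
    x=(uv[0]-K[0,2])/K[0,0];y=(uv[1]-K[1,2])/K[1,1]
    if wrist:
        th=np.hypot(x,y); d=np.array([x/th*np.sin(th),y/th*np.sin(th),np.cos(th)]) if th>1e-9 else np.array([0,0,1.])
    else: d=np.array([x,y,1.])
    return -R.T@t, R.T@d
def at(cal,uv,z,wrist=False):
    c,d=ray(cal,uv,wrist); return c+d*(z-c[2])/d[2]
def ptsat(cal,uvs,z,wrist=False): return np.array([at(cal,u,z,wrist) for u in uvs])
def find(q,cam,cal,z,n=1,verbose=True):
    """top-face outline -> centre, size, yaw at height z"""
    out=[]
    for o in r.outline_of(q,cam)[:n]:
        m=o['mask'].astype(np.uint8)
        cs,_=cv2.findContours(m,cv2.RETR_EXTERNAL,cv2.CHAIN_APPROX_NONE)
        if not cs: continue
        c=max(cs,key=cv2.contourArea)[:,0,:]
        P=ptsat(cal,c,z,cam=='wrist')[:,:2]
        (cx,cy),(w,h),a=cv2.minAreaRect((P*1000).astype(np.float32))
        out.append((o['score'],o['point'],cx,cy,w,h,a))
        if verbose: print(q,'s%.2f'%o['score'],'px',np.round(o['point']),'c %.0f %.0f size %.0f %.0f ang %.0f'%(cx,cy,w,h,a))
    return out
E
python3 - <<'E'
from h import *
s=r.get_state();print(s['t'],s['eef_pos'],s['tcp_rot'],r.nose_length)
for cam in('top','scene'):
    im,cal=snap(cam,cam+'0.png');print(cam,cal)
    for q,z in [('puck_big_round',.028),('puck_square',.028),('puck_oblong',.028),('puck_small_round',.028),('mat',.004),('cradle',.022),('key_round_top',.054),('key_square_top',.054),('key_bar_top',.054),('tape_measure',.06),('torch',.05),('battery_pack',.022)]:
        if cam=='top': find(q,cam,cal,z,2)
E
```

```text
0.0 [0.20979236 0.58812643 0.24343267] [[-9.41838406e-01  3.36064945e-01 -8.77260727e-04]
 [ 3.36065999e-01  9.41836868e-01 -1.72003303e-03]
 [ 2.48193691e-04 -1.91481067e-03 -9.99998136e-01]] 0.022
top {'intrinsics': array([[417.53222633,   0.        , 318.10797321],
       [  0.        , 417.53222633, 197.7681937 ],
       [  0.        ,   0.        ,   1.        ]]), 'R': array([[-0.02825279, -0.99947018, -0.01615951],
       [-0.99551067,  0.02959443, -0.08990374],
       [ 0.09033434,  0.01354693, -0.99581935]]), 't': array([0.00486089, 0.5962073 , 1.11087915])}
puck_big_round s0.88 px [363. 249.] c 463 -142 size 62 61 ang 43
puck_square s0.58 px [324. 247.] c 452 -27 size 52 52 ang 5
puck_square s0.45 px [329. 179.] c 643 -35 size 66 23 ang 12
puck_oblong s0.84 px [410. 243.] c 462 -253 size 42 87 ang 11
puck_small_round s0.73 px [410. 244.] c 460 -251 size 40 83 ang 12
puck_small_round s0.55 px [454. 240.] c 481 -374 size 48 40 ang 88
mat s0.76 px [392. 243.] c 464 -203 size 429 123 ang 88
cradle s0.73 px [218. 215.] c 559 262 size 204 236 ang 14
key_round_top s0.64 px [349. 1
[... 341 characters left out ...]
2 80 ang 12
tape_measure s0.88 px [318. 135.] c 765 -22 size 48 72 ang 25
tape_measure s0.71 px [218. 215.] c 557 252 size 197 230 ang 14
torch s0.58 px [244. 131.] c 768 186 size 174 56 ang 2
battery_pack s0.93 px [448. 153.] c 705 -370 size 36 77 ang 46
battery_pack s0.67 px [394. 245.] c 465 -201 size 422 118 ang 88
scene {'intrinsics': array([[446.79625506,   0.        , 317.9437331 ],
       [  0.        , 446.79625506, 201.10509312],
       [  0.        ,   0.        ,   1.        ]]), 'R': array([[-0.42904824,  0.90328011,  0.00163025],
       [ 0.64236648,  0.30638497, -0.70249096],
       [-0.6350456 , -0.30035529, -0.7116908 ]]), 't': array([ 0.26303815, -0.33142136,  1.58358081])}
```

View pics/top0.png

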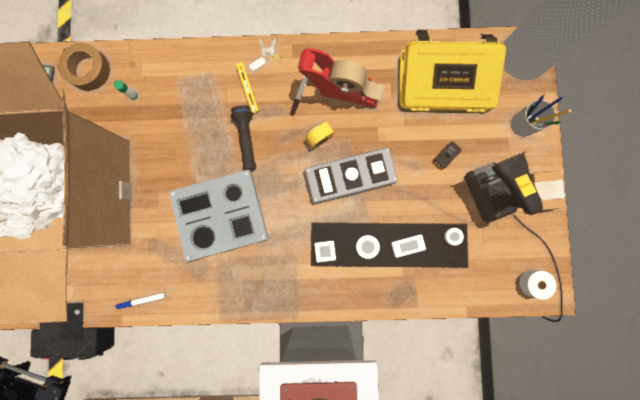

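View pics/scene0.png

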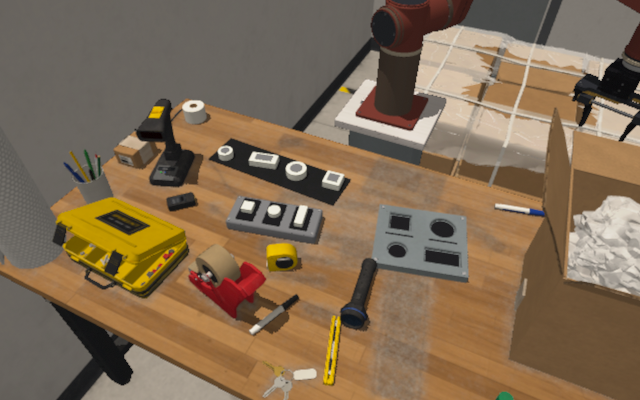

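Both views show four pucks on the mat. In the top picture they are the square at (325,250), big round at (368,247), oblong at (408,246) and small round at (455,237). The keys run bar, round, square at (326,180), (351,173) and (378,167). The pockets are oblong (195,201), small round (233,192), big round (203,237) and square (242,226).

```bash
cat >> h.py <<'E'
def blobs(im,mask,cal,z,thr=70,wrist=False,amin=150,inv=False):
    g=cv2.cvtColor(im,cv2.COLOR_RGB2GRAY); b=((g>thr) if inv else (g<thr))&mask.astype(bool)
    cs,_=cv2.findContours(b.astype(np.uint8),cv2.RETR_EXTERNAL,cv2.CHAIN_APPROX_NONE)
    for c in cs:
        if cv2.contourArea(c)<amin: continue
        P=ptsat(cal,c[:,0,:],z,wrist)[:,:2]*1000
        (cx,cy),(w,h),a=cv2.minAreaRect(P.astype(np.float32))
        print('blob px',c[:,0,:].mean(0).round(),'c %.1f %.1f size %.1f %.1f ang %.1f'%(cx,cy,w,h,a))
E
python3 - <<'E'
from h import *
im,cal=snap('top')
o=r.outline_of('cradle','top')[0]['mask']
cs,_=cv2.findContours(o.astype(np.uint8),0,2);m=np.zeros(o.shape,np.uint8);cv2.drawContours(m,[cv2.convexHull(max(cs,key=cv2.contourArea))],-1,1,-1)
for th in (60,80): blobs(im,m,cal,.022,th)
s=r.get_state();c=r.get_calibration('wrist');R=np.array(c['R']);t=np.array(c['t'])
print(c['intrinsics']);p=-R.T@t;T=np.array(s['tcp_rot']);print('cam in tool',T.T@(p-s['eef_pos']),'\n',(R@T).round(3))
E
```

```text
blob px [203. 237.] c 498.6 304.4 size 49.7 48.9 ang 88.4
blob px [195. 204.] c 590.3 327.3 size 34.3 75.1 ang 13.7
blob px [203. 237.] c 498.6 304.4 size 54.7 53.3 ang 44.2
blob px [242. 226.] c 524.2 198.4 size 45.1 45.0 ang 13.6
blob px [195. 204.] c 590.6 327.0 size 36.2 77.2 ang 14.0
[[309.70691629   0.         321.82676035]
 [  0.         309.70691629 198.01462158]
 [  0.           0.           1.        ]]
cam in tool [ 0.068038   -0.00111542 -0.13956988] 
 [[-0.001  1.    -0.001]
 [-0.969 -0.001 -0.249]
 [-0.249  0.001  0.969]]
```

```bash
cat >> h.py <<'E'
def wrap(a): return (a+180)%360-180
def go(x,y,z,yaw=None,half=True,cur=None):
    """print calls (tool axes) to reach world x,y,z (mm) with tool y axis (closing line) at yaw deg"""
    s=r.get_state(); T=np.array(s['tcp_rot']); p=np.array(s['eef_pos'])*1000; a=np.degrees(np.arctan2(T[1,1],T[0,1]))
    if cur: p=np.array(cur[:3],float); a=cur[3]
    w=0 if yaw is None else wrap(yaw-a)
    if half: w=(w+90)%180-90
    D=np.array([x,y,z])-p
    n=max(1,int(np.ceil(max(np.linalg.norm(D)/240,abs(w)/42))))
    print('from',p.round(1),'yaw %.1f'%a,'q6 %.2f'%s['joint_pos'][5],'t %.1f'%s['t'],'F',np.round(s['force'],1),'open %.1f g %.1f'%(s['opening']*1000,s['gripper_force']))
    for i in range(n):
        b=np.radians(a+w*i/n); Y=np.array([np.cos(b),np.sin(b)]); X=np.array([-Y[1],Y[0]])
        d=D/n; print('  dx %.4f dy %.4f dz %.4f wz %.2f'%(X@d[:2]/1000,Y@d[:2]/1000,-d[2]/1000,-w/n))
    return [x,y,z,a+w]
E
python3 -c "
from h import *
go(550,258,220,14)"
```

```text
from [210.1 588.6 244.5] yaw 70.4 q6 -0.13 t 0.8 F [-0.   0.5 -0.2] open 86.9 g 0.0
  dx -0.2156 dy -0.0986 dz 0.0123 wz 28.18
  dx -0.2366 dy 0.0149 dz 0.0123 wz 28.18
```

send_rows(plan=[{"dx":-0.043,"dy":-0.02,"dz":0.002,"wz":5.6},{"dx":-0.086,"dy":-0.04,"dz":0.005,"wz":11.3},{"dx":-0.129,"dy":-0.059,"dz":0.007,"wz":16.9},{"dx":-0.172,"dy":-0.079,"dz":0.01,"wz":22.5},{"dx":-0.2156,"dy":-0.0986,"dz":0.0123,"wz":28.2}])

```text
$.plan[0]: bad value
```

send_rows(plan=[{"dx":-0.047,"dy":0.003,"dz":0.002,"wz":5.6},{"dx":-0.095,"dy":0.006,"dz":0.005,"wz":11.3},{"dx":-0.142,"dy":0.009,"dz":0.007,"wz":16.9},{"dx":-0.189,"dy":0.012,"dz":0.01,"wz":22.5},{"dx":-0.2366,"dy":0.015,"dz":0.0123,"wz":28.2}])

```text
$.plan[0]: bad value
```

```bash
python3 - <<'E'
from h import *
im,cal=snap('wrist','w1.png')
go(550,258,220,14)
find('cradle','wrist',cal,.022)
for th in (50,70): blobs(im,np.ones(im.shape[:2]),cal,.022,th,True,400)
E
```

```text
from [210.1 588.6 244.6] yaw 70.4 q6 -0.13 t 0.8 F [ 0.8 -0.4 -0.6] open 87.1 g 0.0
  dx -0.2156 dy -0.0986 dz 0.0123 wz 28.18
  dx -0.2366 dy 0.0149 dz 0.0123 wz 28.18
blob px [413. 238.] c 322.0 679.7 size 53.3 30.5 ang 68.5
blob px [231. 238.] c 238.4 446.3 size 53.3 30.5 ang 72.1
blob px [366. 308.] c 486.5 444.3 size 1455.8 539.2 ang 73.6
blob px [489. 139.] c 237.4 814.6 size 89.4 33.2 ang 74.3
blob px [480. 142.] c 223.7 806.3 size 45.2 110.8 ang 0.4
blob px [ 19. 177.] c -9.5 62.2 size 189.2 188.5 ang 74.4
blob px [362. 254.] c 444.5 481.4 size 1640.4 694.1 ang 71.5
blob px [185. 126.] c 88.6 455.0 size 126.7 55.7 ang 21.1
```

View pics/w1.png

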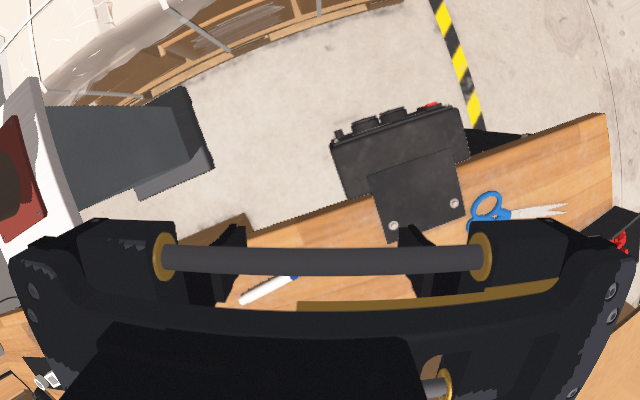

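The calls were refused because every row needs all its keys. The wrist picture shows the fingers at (230,240) and (413,238) with the hardware below them, so the useful view is above row 235, towards tool +x. I'll look from about 90 mm behind each target.

```bash
python3 -c "
from h import *
go(578,170,240,14)"
```

```text
from [210.1 588.6 244.5] yaw 70.4 q6 -0.13 t 0.9 F [ 0.2  0.  -0.2] open 87.1 g 0.0
  dx -0.1624 dy -0.0902 dz 0.0015 wz 18.79
  dx -0.1828 dy -0.0331 dz 0.0015 wz 18.79
  dx -0.1837 dy 0.0275 dz 0.0015 wz 18.79
```

send_rows(plan=[{"wx":0,"wy":0,"wz":4,"dx":-0.032,"dy":-0.018,"dz":0,"claw":100},{"wx":0,"wy":0,"wz":8,"dx":-0.065,"dy":-0.036,"dz":0,"claw":100},{"wx":0,"wy":0,"wz":11,"dx":-0.097,"dy":-0.054,"dz":0.001,"claw":100},{"wx":0,"wy":0,"wz":15,"dx":-0.13,"dy":-0.072,"dz":0.001,"claw":100},{"wx":0,"wy":0,"wz":18.8,"dx":-0.162,"dy":-0.09,"dz":0.001,"claw":100}])

```text
t: 1.4
eef_pos: [0.3332, 0.4483, 0.2437]
tcp_rot: [[-0.782, 0.624, 0.0], [0.624, 0.782, 0.0], [-0.0, 0.0, -1.0]]
force: [0.3, -0.0, 0.5]
opening: 0.0866
gripper_force: 0.0
```

send_rows(plan=[{"wx":0,"wy":0,"wz":4,"dx":-0.036,"dy":-0.007,"dz":0,"claw":100},{"wx":0,"wy":0,"wz":8,"dx":-0.073,"dy":-0.013,"dz":0,"claw":100},{"wx":0,"wy":0,"wz":11,"dx":-0.11,"dy":-0.02,"dz":0.001,"claw":100},{"wx":0,"wy":0,"wz":15,"dx":-0.146,"dy":-0.026,"dz":0.001,"claw":100},{"wx":0,"wy":0,"wz":18.8,"dx":-0.183,"dy":-0.033,"dz":0.001,"claw":100}])

```text
t: 1.9
eef_pos: [0.4561, 0.3086, 0.2428]
tcp_rot: [[-0.539, 0.842, 0.0], [0.842, 0.539, 0.0], [0.0, 0.001, -1.0]]
force: [0.3, -0.7, -0.7]
opening: 0.0872
gripper_force: 0.0
```

send_rows(plan=[{"wx":0,"wy":0,"wz":4,"dx":-0.036,"dy":0.005,"dz":0,"claw":100},{"wx":0,"wy":0,"wz":8,"dx":-0.073,"dy":0.011,"dz":0,"claw":100},{"wx":0,"wy":0,"wz":12,"dx":-0.12,"dy":0.018,"dz":0.001,"claw":100},{"wx":0,"wy":0,"wz":18.8,"dx":-0.184,"dy":0.0275,"dz":0.001,"claw":100},{"wx":0,"wy":0,"wz":18.8,"dx":-0.184,"dy":0.0275,"dz":0.001,"claw":100}])

```text
t: 2.4
eef_pos: [0.5804, 0.1661, 0.2416]
tcp_rot: [[-0.235, 0.972, 0.001], [0.972, 0.235, -0.001], [-0.002, 0.001, -1.0]]
force: [-0.6, 0.4, 0.1]
opening: 0.0871
gripper_force: 0.0
```

```bash
python3 - <<'E'
from h import *
im,cal=snap('wrist','w2.png')
go(578,170,240,14)
find('cradle','wrist',cal,.022)
for th in (50,70): blobs(im,np.ones(im.shape[:2]),cal,.022,th,True,400)
E
```

```text
from [580.6 165.9 241.4] yaw 13.7 q6 -0.09 t 2.5 F [-0.3 -1.2  0.8] open 86.8 g 0.0
  dx 0.0046 dy -0.0015 dz 0.0014 wz -0.27
cradle s0.73 px [323.  96.] c 558 263 size 201 232 ang 14
blob px [620. 335.] c 1397.8 -26.0 size 228.4 87.6 ang 89.1
blob px [413. 238.] c 717.4 121.5 size 52.9 29.0 ang 11.7
blob px [231. 238.] c 477.7 63.9 size 51.5 28.9 ang 15.3
blob px [359. 314.] c 588.8 -129.2 size 1429.2 517.9 ang 19.0
blob px [462. 189.] c 770.9 195.6 size 192.2 32.6 ang 13.3
blob px [363. 136.] c 613.9 226.8 size 38.8 28.1 ang 14.1
blob px [282. 131.] c 522.1 209.5 size 47.9 26.0 ang 17.8
blob px [282.  50.] c 498.9 302.4 size 54.8 55.8 ang 13.7
blob px [587. 360.] c 1331.0 -76.1 size 331.0 245.0 ang 60.5
blob px [324. 277.] c 627.4 -164.1 size 1366.0 710.8 ang 7.6
blob px [363. 139.] c 615.5 221.5 size 39.9 40.7 ang 59.5
blob px [282. 139.] c 524.8 198.6 size 48.4 47.6 ang 14.2
blob px [282.  50.] c 498.9 302.4 size 57.3 57.2 ang 39.6
blob px [363.  50.] c 590.5 324.6 size 37.2 79.1 ang 13.4
```

View pics/w2.png

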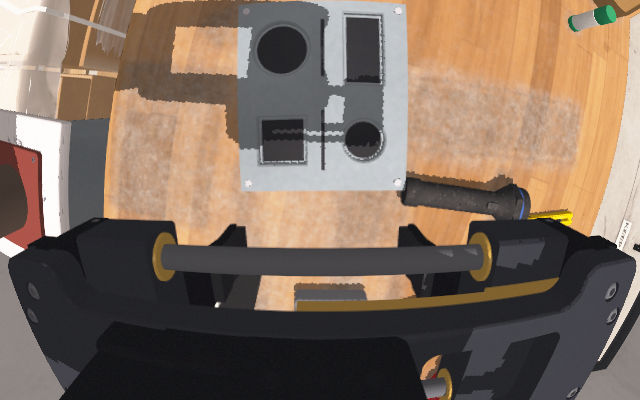

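The wrist picture shows the cradle's pockets clearly: big round (282,50), oblong (363,50), square (282,140), small round (363,140). Their dark floors are inset in a sloped rim.

```bash
python3 - <<'E'
from h import *
for cam in('wrist','top'):
    im,cal=snap(cam); o=r.outline_of('cradle',cam)[0]['mask']
    cs,_=cv2.findContours(o.astype(np.uint8),0,2);m=np.zeros(o.shape,np.uint8);cv2.drawContours(m,[cv2.convexHull(max(cs,key=cv2.contourArea))],-1,1,-1)
    find('cradle',cam,cal,.022)
    for th in (70,90): print(cam,th);blobs(im,m,cal,.013,th,cam=='wrist',100)
    if cam=='wrist': cv2.imwrite('pics/w3.png',cv2.resize(im[0:200,220:420,::-1],(600,600),interpolation=cv2.INTER_CUBIC))
E
```

```text
cradle s0.77 px [325.  97.] c 557 263 size 201 231 ang 14
wrist 70
blob px [364. 141.] c 616.4 221.1 size 42.3 40.9 ang 14.5
blob px [283. 141.] c 523.6 198.2 size 49.4 48.2 ang 13.0
blob px [283.  51.] c 497.3 303.9 size 58.4 59.2 ang 56.0
blob px [323.  49.] c 543.4 317.7 size 3.6 70.4 ang 13.7
blob px [364.  52.] c 590.6 327.0 size 38.3 81.4 ang 13.6
wrist 90
blob px [364. 141.] c 617.4 221.0 size 42.6 43.4 ang 59.5
blob px [284. 141.] c 523.6 198.0 size 52.0 50.1 ang 14.3
blob px [283.  51.] c 497.4 304.0 size 60.0 59.2 ang 11.9
blob px [323.  50.] c 543.6 317.1 size 3.6 71.6 ang 13.8
blob px [364.  52.] c 591.0 326.9 size 39.3 81.9 ang 13.8
cradle s0.90 px [206. 227.] c 510 323 size 134 94 ang 14
top 70
blob px [203. 237.] c 497.4 307.0 size 55.2 57.7 ang 89.9
top 90
blob px [202. 237.] c 498.7 309.7 size 66.4 60.2 ang 88.4
```

View pics/w3.png

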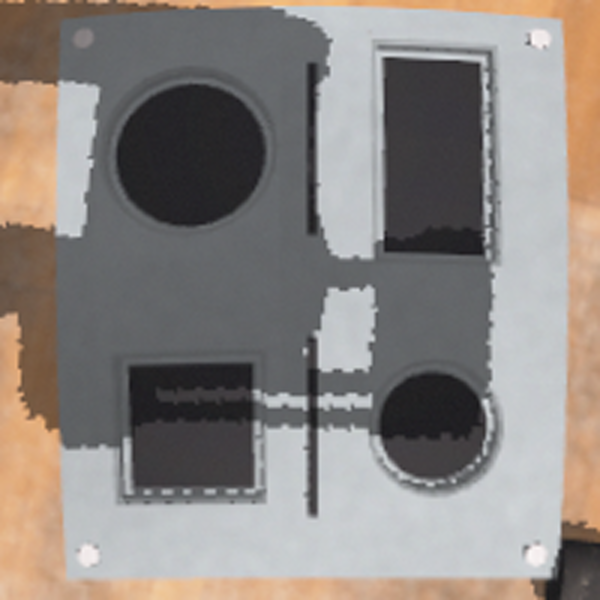

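```bash
python3 -c "
from h import *
go(455,-117,170,5)"
```

```text
from [577.1 171.3 241.7] yaw 14.1 q6 -0.09 t 2.8 F [-0.2 -0.1  0.3] open 87.0 g 0.0
  dx -0.1250 dy -0.0943 dz 0.0358 wz 4.55
  dx -0.1320 dy -0.0841 dz 0.0358 wz 4.55
```

send_rows(plan=[{"wx":0,"wy":0,"wz":1,"dx":-0.025,"dy":-0.019,"dz":0.007,"claw":100},{"wx":0,"wy":0,"wz":2,"dx":-0.05,"dy":-0.038,"dz":0.014,"claw":100},{"wx":0,"wy":0,"wz":3,"dx":-0.075,"dy":-0.057,"dz":0.021,"claw":100},{"wx":0,"wy":0,"wz":4,"dx":-0.1,"dy":-0.075,"dz":0.028,"claw":100},{"wx":0,"wy":0,"wz":4.5,"dx":-0.125,"dy":-0.0943,"dz":0.0358,"claw":100}])

```text
t: 3.3
eef_pos: [0.5159, 0.026, 0.2059]
tcp_rot: [[-0.166, 0.986, 0.001], [0.986, 0.166, -0.0], [-0.0, 0.001, -1.0]]
force: [0.7, -0.5, -0.6]
opening: 0.087
gripper_force: 0.0
```

send_rows(plan=[{"wx":0,"wy":0,"wz":1,"dx":-0.035,"dy":-0.022,"dz":0.009,"claw":100},{"wx":0,"wy":0,"wz":2,"dx":-0.07,"dy":-0.044,"dz":0.018,"claw":100},{"wx":0,"wy":0,"wz":3,"dx":-0.105,"dy":-0.067,"dz":0.028,"claw":100},{"wx":0,"wy":0,"wz":4.5,"dx":-0.132,"dy":-0.084,"dz":0.0358,"claw":100},{"wx":0,"wy":0,"wz":4.5,"dx":-0.132,"dy":-0.084,"dz":0.0358,"claw":100}])

```text
t: 3.8
eef_pos: [0.4535, -0.1198, 0.169]
tcp_rot: [[-0.084, 0.996, -0.002], [0.996, 0.084, -0.0], [-0.0, -0.002, -1.0]]
force: [0.2, -0.3, -0.1]
opening: 0.0868
gripper_force: 0.0
```

```bash
cat >> h.py <<'E'
def white(cal,im,z,thr=150,cam='wrist'):
    g=im.min(axis=2)>thr; sat=(im.max(axis=2).astype(int)-im.min(axis=2))<40
    b=(g&sat).astype(np.uint8); cs,_=cv2.findContours(b,cv2.RETR_EXTERNAL,cv2.CHAIN_APPROX_NONE)
    for c in cs:
        if cv2.contourArea(c)<400: continue
        P=ptsat(cal,c[:,0,:],z,cam=='wrist')[:,:2]*1000
        (cx,cy),(w,h),a=cv2.minAreaRect(P.astype(np.float32))
        if max(w,h)>110: continue
        (ex,ey),er=cv2.minEnclosingCircle(P.astype(np.float32))
        print('white px',c[:,0,:].mean(0).round(),'c %.1f %.1f size %.1f %.1f ang %.1f circ %.1f %.1f d%.1f'%(cx,cy,w,h,a,ex,ey,2*er))
E
python3 - <<'E'
from h import *
im,cal=snap('wrist','w4.png')
go(455,-30,60,5)
for q in('puck_square','puck_big_round'): find(q,'wrist',cal,.028)
for t in (110,150,180):white(cal,im,.028,t)
E
```

```text
from [ 454.6 -118.5  169.7] yaw 4.9 q6 -0.51 t 3.9 F [-0.1 -0.3  0.7] open 87.1 g 0.0
  dx 0.0881 dy 0.0079 dz 0.1097 wz -0.15
puck_square s0.67 px [325.  94.] c 451 -29 size 51 51 ang 5
puck_big_round s0.83 px [326. 214.] c 459 -142 size 60 63 ang 32
white px [314. 289.] c 453.2 -223.0 size 44.6 30.1 ang 3.1 circ 454.2 -222.6 d50.9
white px [327. 216.] c 460.2 -142.9 size 63.7 61.8 ang 68.0 circ 458.8 -142.6 d65.5
white px [328.  94.] c 451.0 -29.0 size 51.1 50.6 ang 5.1 circ 450.9 -28.9 d69.4
white px [315. 290.] c 453.1 -225.9 size 41.5 28.7 ang 12.8 circ 453.6 -226.8 d48.2
white px [524. 203.] c 676.0 -111.6 size 36.0 36.0 ang 87.6 circ 676.0 -112.1 d37.4
white px [327. 217.] c 459.8 -144.2 size 60.7 60.4 ang 50.2 circ 459.6 -143.8 d61.8
white px [329.  94.] c 451.9 -29.0 size 49.3 50.5 ang 5.2 circ 451.5 -28.2 d66.2
white px [315. 290.] c 453.6 -224.2 size 43.1 26.2 ang 5.1 circ 453.9 -226.7 d47.8
white px [524. 203.] c 676.0 -111.9 size 35.5 35.6 ang 60.7 circ 676.1 -111.9 d36.6
white px [327. 217.] c 459.7 -144.1 size 60.4 60.1 ang 67.9 circ 459.7 -143.9 d61.1
white px [523. 131.] c 658.6 -34.5 size 69.7 23.7 ang 12.6 circ 658.6 -35.2 d72.2
white px [342.  79.] c 459.1 -18.8 size 31.3 31.2 ang 4.8 circ 460.3 -16.9 d37.6
```

View pics/w4.png

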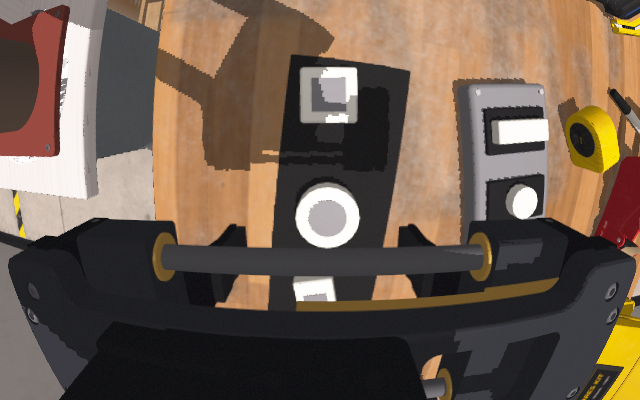

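The wrist picture shows the square puck at (328,94), the big round at (327,216), and the key box with the bar at (520,131) and round key at (522,202). I'll descend on the square and squeeze it from both directions to centre it and calibrate the camera bias.

```bash
python3 -c "
from h import *
go(451,-29,100,5)"
```

```text
from [ 455.8 -117.3  170.4] yaw 5.0 q6 -0.51 t 4.0 F [0.7 0.1 0.3] open 87.0 g 0.0
  dx 0.0884 dy 0.0029 dz 0.0704 wz 0.01
```

send_rows(newtons=10, plan=[{"wx":0,"wy":0,"wz":0,"dx":0.02,"dy":0.001,"dz":0.016,"claw":100},{"wx":0,"wy":0,"wz":0,"dx":0.045,"dy":0.0015,"dz":0.035,"claw":100},{"wx":0,"wy":0,"wz":0,"dx":0.07,"dy":0.002,"dz":0.055,"claw":100},{"wx":0,"wy":0,"wz":0,"dx":0.0884,"dy":0.003,"dz":0.07,"claw":100},{"wx":0,"wy":0,"wz":0,"dx":0.0884,"dy":0.003,"dz":0.07,"claw":100}])

```text
t: 4.45
eef_pos: [0.4491, -0.0261, 0.0981]
tcp_rot: [[-0.092, 0.996, -0.004], [0.996, 0.092, 0.002], [0.002, -0.004, -1.0]]
force: [-0.7, 0.3, -0.2]
opening: 0.0871
gripper_force: 0.0
```

send_rows(plan=[{"wx":0,"wy":0,"wz":0,"dx":0,"dy":0,"dz":0.02,"claw":100},{"wx":0,"wy":0,"wz":0,"dx":0,"dy":0,"dz":0.04,"claw":100},{"wx":0,"wy":0,"wz":0,"dx":0,"dy":0,"dz":0.055,"claw":100},{"wx":0,"wy":0,"wz":0,"dx":0,"dy":0,"dz":0.062,"claw":100},{"wx":0,"wy":0,"wz":0,"dx":0,"dy":0,"dz":0.062,"claw":50}])

```text
t: 4.95
eef_pos: [0.4508, -0.0295, 0.0378]
tcp_rot: [[-0.087, 0.996, -0.001], [0.996, 0.087, 0.0], [0.0, -0.001, -1.0]]
force: [-0.4, 0.4, -1.0]
opening: 0.0842
gripper_force: 0.0
```

send_rows(plan=[{"wx":0,"wy":0,"wz":0,"dx":0,"dy":0,"dz":0,"claw":40},{"wx":0,"wy":0,"wz":0,"dx":0,"dy":0,"dz":0,"claw":40},{"wx":0,"wy":0,"wz":0,"dx":0,"dy":0,"dz":0,"claw":40},{"wx":0,"wy":0,"wz":0,"dx":0,"dy":0,"dz":0,"claw":40},{"wx":0,"wy":0,"wz":0,"dx":0,"dy":0,"dz":0,"claw":40}])

```text
t: 5.45
eef_pos: [0.4511, -0.0299, 0.0384]
tcp_rot: [[-0.086, 0.996, 0.001], [0.996, 0.086, -0.0], [-0.0, 0.001, -1.0]]
force: [0.5, -0.8, 2.2]
opening: 0.0518
gripper_force: 10.0
```

```bash
python3 -c "
from h import *
go(451,-29,38,5)"
```

```text
from [451.1 -29.9  38.4] yaw 5.0 q6 -0.33 t 5.5 F [ 0.5 -0.8  2.2] open 51.8 g 10.0
  dx 0.0009 dy -0.0000 dz 0.0004 wz -0.04
```

send_rows(plan=[{"wx":0,"wy":0,"wz":0,"dx":0,"dy":0,"dz":0,"claw":100},{"wx":0,"wy":0,"wz":0,"dx":0,"dy":0,"dz":0,"claw":100},{"wx":0,"wy":0,"wz":0,"dx":0,"dy":0,"dz":0,"claw":100},{"wx":0,"wy":0,"wz":8,"dx":0,"dy":0,"dz":0,"claw":100},{"wx":0,"wy":0,"wz":16,"dx":0,"dy":0,"dz":0,"claw":100}])

```text
t: 5.95
eef_pos: [0.4506, -0.0298, 0.0378]
tcp_rot: [[0.197, 0.98, -0.0], [0.98, -0.197, 0.0], [0.0, -0.0, -1.0]]
force: [-0.4, 1.3, 0.1]
opening: 0.0825
gripper_force: 0.0
```

send_rows(plan=[{"wx":0,"wy":0,"wz":8,"dx":0,"dy":0,"dz":0,"claw":100},{"wx":0,"wy":0,"wz":16,"dx":0,"dy":0,"dz":0,"claw":100},{"wx":0,"wy":0,"wz":24,"dx":0,"dy":0,"dz":0,"claw":100},{"wx":0,"wy":0,"wz":32,"dx":0,"dy":0,"dz":0,"claw":100},{"wx":0,"wy":0,"wz":40,"dx":0,"dy":0,"dz":0,"claw":100}])

```text
t: 6.45
eef_pos: [0.4506, -0.0298, 0.0378]
tcp_rot: [[0.781, 0.624, -0.0], [0.624, -0.781, 0.0], [-0.0, -0.0, -1.0]]
force: [-0.1, 0.2, 0.5]
opening: 0.0869
gripper_force: 0.0
```

send_rows(plan=[{"wx":0,"wy":0,"wz":8,"dx":0,"dy":0,"dz":0,"claw":100},{"wx":0,"wy":0,"wz":16,"dx":0,"dy":0,"dz":0,"claw":100},{"wx":0,"wy":0,"wz":24,"dx":0,"dy":0,"dz":0,"claw":100},{"wx":0,"wy":0,"wz":32,"dx":0,"dy":0,"dz":0,"claw":100},{"wx":0,"wy":0,"wz":34,"dx":0,"dy":0,"dz":0,"claw":70}])

```text
t: 6.95
eef_pos: [0.4506, -0.0298, 0.0378]
tcp_rot: [[0.997, 0.082, -0.0], [0.082, -0.997, 0.0], [-0.0, -0.0, -1.0]]
force: [0.7, -0.7, -0.2]
opening: 0.084
gripper_force: 0.0
```

send_rows(plan=[{"wx":0,"wy":0,"wz":0,"dx":0,"dy":0,"dz":0,"claw":40},{"wx":0,"wy":0,"wz":0,"dx":0,"dy":0,"dz":0,"claw":40},{"wx":0,"wy":0,"wz":0,"dx":0,"dy":0,"dz":0,"claw":40},{"wx":0,"wy":0,"wz":0,"dx":0,"dy":0,"dz":0,"claw":40},{"wx":0,"wy":0,"wz":0,"dx":0,"dy":0,"dz":0,"claw":40}])

```text
t: 7.45
eef_pos: [0.4507, -0.0297, 0.0379]
tcp_rot: [[0.996, 0.087, -0.0], [0.087, -0.996, 0.0], [-0.0, -0.0, -1.0]]
force: [-0.5, 0.9, -0.4]
opening: 0.0518
gripper_force: 10.0
```

send_rows(plan=[{"wx":0,"wy":0,"wz":0,"dx":0,"dy":0,"dz":0,"claw":100},{"wx":0,"wy":0,"wz":0,"dx":0,"dy":0,"dz":0,"claw":100},{"wx":0,"wy":0,"wz":0,"dx":0,"dy":0,"dz":0,"claw":100},{"wx":0,"wy":0,"wz":0,"dx":0,"dy":0,"dz":-0.04,"claw":100},{"wx":0,"wy":0,"wz":0,"dx":0,"dy":0,"dz":-0.08,"claw":100}])

```text
t: 7.95
eef_pos: [0.4491, -0.0295, 0.1175]
tcp_rot: [[0.996, 0.086, -0.004], [0.086, -0.996, 0.001], [-0.004, -0.001, -1.0]]
force: [1.3, -1.1, -0.0]
opening: 0.0826
gripper_force: 0.0
```

send_rows(plan=[{"wx":0,"wy":0,"wz":0,"dx":-0.03,"dy":0,"dz":-0.02,"claw":100},{"wx":0,"wy":0,"wz":0,"dx":-0.06,"dy":0,"dz":-0.05,"claw":100},{"wx":0,"wy":0,"wz":0,"dx":-0.09,"dy":0,"dz":-0.08,"claw":100},{"wx":0,"wy":0,"wz":0,"dx":-0.09,"dy":0,"dz":-0.08,"claw":100},{"wx":0,"wy":0,"wz":0,"dx":-0.09,"dy":0,"dz":-0.08,"claw":100}])

```text
t: 8.45
eef_pos: [0.3617, -0.0379, 0.199]
tcp_rot: [[0.996, 0.086, 0.004], [0.086, -0.996, -0.001], [0.004, 0.002, -1.0]]
force: [-0.3, -0.0, -0.2]
opening: 0.0873
gripper_force: 0.0
```

```bash
python3 - <<'E'
from h import *
s=r.get_state();im,cal=snap('wrist','w5.png')
go(451,-29.9,100,-85)
for q in('puck_square',): find(q,'wrist',cal,.028)
for t in (110,150):white(cal,im,.028,t)
E
```

```text
from [361.3 -37.6 197.9] yaw -85.1 q6 1.16 t 8.5 F [ 0.6  0.1 -0.6] open 87.3 g 0.0
  dx 0.0900 dy 0.0000 dz 0.0979 wz -0.06
puck_square s0.81 px [320.  99.] c 450 -30 size 51 53 ang 5
white px [580. 123.] c 479.0 -366.4 size 45.4 62.7 ang 9.5 circ 479.2 -366.6 d64.6
white px [510. 121.] c 457.8 -248.0 size 42.2 94.4 ang 13.3 circ 458.5 -248.2 d99.4
white px [429. 104.] c 459.5 -142.0 size 65.9 61.3 ang 84.3 circ 458.9 -141.8 d66.4
white px [321.  99.] c 450.0 -30.4 size 51.8 51.6 ang 5.0 circ 450.0 -30.4 d70.3
white px [381. 288.] c 248.5 -120.7 size 33.7 84.5 ang 4.9 circ 248.0 -120.7 d90.1
white px [585. 123.] c 480.7 -376.3 size 45.4 42.5 ang 9.5 circ 480.5 -376.5 d46.1
white px [513. 121.] c 458.9 -252.6 size 41.9 83.7 ang 13.2 circ 458.9 -252.5 d90.3
white px [430. 104.] c 459.8 -144.3 size 60.1 61.0 ang 7.6 circ 459.5 -143.8 d62.1
white px [321.  99.] c 450.5 -30.4 size 50.9 51.5 ang 5.1 circ 450.1 -30.8 d69.5
```

```bash
python3 -c "
from h import *
c=go(450.7,-29.7,100,-85)
c[2]=140
go(523.8,198.4,140,13.8-90,half=False,cur=c)"
```

```text
from [361.  -37.5 197.1] yaw -85.0 q6 1.16 t 8.6 F [-0.2 -0.7 -0.3] open 86.8 g 0.0
  dx 0.0900 dy 0.0000 dz 0.0971 wz -0.04
from [450.7 -29.7 140. ] yaw -85.0 q6 1.16 t 8.6 F [-0.2 -0.7 -0.3] open 86.8 g 0.0
  dx 0.0927 dy -0.2209 dz -0.0000 wz -8.80
```

send_rows(newtons=30, plan=[{"wx":0,"wy":0,"wz":0,"dx":0.03,"dy":0,"dz":0.03,"claw":100},{"wx":0,"wy":0,"wz":0,"dx":0.06,"dy":0,"dz":0.06,"claw":100},{"wx":0,"wy":0,"wz":0,"dx":0.09,"dy":0,"dz":0.085,"claw":100},{"wx":0,"wy":0,"wz":0,"dx":0.09,"dy":0,"dz":0.1,"claw":100},{"wx":0,"wy":0,"wz":0,"dx":0.09,"dy":0,"dz":0.1,"claw":100}])

```text
t: 9.05
eef_pos: [0.4479, -0.0287, 0.0928]
tcp_rot: [[0.996, 0.087, -0.011], [0.087, -0.996, 0.003], [-0.01, -0.004, -1.0]]
force: [0.5, 0.2, -0.8]
opening: 0.0869
gripper_force: 0.0
```

send_rows(plan=[{"wx":0,"wy":0,"wz":0,"dx":0,"dy":0,"dz":0.02,"claw":100},{"wx":0,"wy":0,"wz":0,"dx":0,"dy":0,"dz":0.04,"claw":100},{"wx":0,"wy":0,"wz":0,"dx":0,"dy":0,"dz":0.055,"claw":100},{"wx":0,"wy":0,"wz":0,"dx":0,"dy":0,"dz":0.06,"claw":80},{"wx":0,"wy":0,"wz":0,"dx":0,"dy":0,"dz":0.06,"claw":40}])

```text
t: 9.55
eef_pos: [0.45, -0.0296, 0.0373]
tcp_rot: [[0.996, 0.086, -0.002], [0.086, -0.996, 0.001], [-0.002, -0.001, -1.0]]
force: [0.8, -0.4, 0.7]
opening: 0.0776
gripper_force: 0.0
```

send_rows(plan=[{"wx":0,"wy":0,"wz":0,"dx":0,"dy":0,"dz":0,"claw":40},{"wx":0,"wy":0,"wz":0,"dx":0,"dy":0,"dz":0,"claw":40},{"wx":0,"wy":0,"wz":0,"dx":0,"dy":0,"dz":0,"claw":40},{"wx":0,"wy":0,"wz":0,"dx":0,"dy":0,"dz":0,"claw":40},{"wx":0,"wy":0,"wz":0,"dx":0,"dy":0,"dz":-0.01,"claw":40}])

```text
t: 10.05
eef_pos: [0.4497, -0.0296, 0.0474]
tcp_rot: [[0.996, 0.086, -0.002], [0.086, -0.996, 0.001], [-0.002, -0.001, -1.0]]
force: [-0.3, -0.4, -0.3]
opening: 0.0518
gripper_force: 30.0
```

send_rows(plan=[{"wx":0,"wy":0,"wz":0,"dx":0,"dy":0,"dz":-0.03,"claw":40},{"wx":0,"wy":0,"wz":0,"dx":0,"dy":0,"dz":-0.06,"claw":40},{"wx":0,"wy":0,"wz":0,"dx":0,"dy":0,"dz":-0.09,"claw":40},{"wx":0,"wy":0,"wz":0,"dx":0,"dy":0,"dz":-0.09,"claw":40},{"wx":0,"wy":0,"wz":0,"dx":0,"dy":0,"dz":-0.09,"claw":40}])

```text
t: 10.55
eef_pos: [0.4512, -0.0299, 0.1389]
tcp_rot: [[0.996, 0.086, 0.002], [0.086, -0.996, -0.001], [0.002, 0.001, -1.0]]
force: [-2.0, 0.4, -1.1]
opening: 0.0517
gripper_force: 30.0
```

send_rows(plan=[{"wx":0,"wy":0,"wz":-2,"dx":0.018,"dy":-0.044,"dz":0,"claw":40},{"wx":0,"wy":0,"wz":-4,"dx":0.037,"dy":-0.088,"dz":0,"claw":40},{"wx":0,"wy":0,"wz":-6,"dx":0.055,"dy":-0.132,"dz":0,"claw":40},{"wx":0,"wy":0,"wz":-8,"dx":0.074,"dy":-0.177,"dz":0,"claw":40},{"wx":0,"wy":0,"wz":-8.8,"dx":0.0927,"dy":-0.221,"dz":0,"claw":40}])

```text
t: 11.05
eef_pos: [0.5229, 0.2001, 0.136]
tcp_rot: [[0.971, 0.239, -0.003], [0.239, -0.971, -0.001], [-0.003, 0.0, -1.0]]
force: [1.6, -0.4, -0.1]
opening: 0.0514
gripper_force: 30.0
```

send_rows(plan=[{"wx":0,"wy":0,"wz":0,"dx":0,"dy":0,"dz":0,"claw":40},{"wx":0,"wy":0,"wz":0,"dx":0,"dy":0,"dz":0,"claw":40},{"wx":0,"wy":0,"wz":0,"dx":0,"dy":0,"dz":0,"claw":40},{"wx":0,"wy":0,"wz":0,"dx":0,"dy":0,"dz":0,"claw":40},{"wx":0,"wy":0,"wz":0,"dx":0,"dy":0,"dz":0,"claw":40}])

```text
t: 11.55
eef_pos: [0.5238, 0.1972, 0.1379]
tcp_rot: [[0.972, 0.236, -0.0], [0.236, -0.972, -0.0], [-0.0, 0.0, -1.0]]
force: [0.1, -0.4, -1.6]
opening: 0.0517
gripper_force: 30.0
```

```bash
python3 -c "
from h import *
go(523.8,198.4,65,13.8)"
```

```text
from [523.8 197.2 137.9] yaw -76.3 q6 1.55 t 11.6 F [ 0.1 -0.4 -1.6] open 51.7 g 30.0
  dx 0.0001 dy -0.0004 dz 0.0243 wz 29.95
  dx -0.0001 dy -0.0004 dz 0.0243 wz 29.95
  dx -0.0003 dy -0.0003 dz 0.0243 wz 29.95
```

send_rows(plan=[{"wx":0,"wy":0,"wz":0,"dx":0,"dy":-0.0012,"dz":0.02,"claw":40},{"wx":0,"wy":0,"wz":0,"dx":0,"dy":-0.0012,"dz":0.04,"claw":40},{"wx":0,"wy":0,"wz":0,"dx":0,"dy":-0.0012,"dz":0.06,"claw":40},{"wx":0,"wy":0,"wz":0,"dx":0,"dy":-0.0012,"dz":0.072,"claw":40},{"wx":0,"wy":0,"wz":0,"dx":0,"dy":-0.0012,"dz":0.076,"claw":40}])

```text
t: 12.05
eef_pos: [0.5227, 0.1987, 0.0606]
tcp_rot: [[0.972, 0.237, -0.002], [0.237, -0.972, -0.001], [-0.002, -0.0, -1.0]]
force: [-0.5, 0.2, -0.4]
opening: 0.0514
gripper_force: 30.0
```

send_rows(plan=[{"wx":0,"wy":0,"wz":0,"dx":0,"dy":0,"dz":0.003,"claw":40},{"wx":0,"wy":0,"wz":0,"dx":0,"dy":0,"dz":0.006,"claw":40},{"wx":0,"wy":0,"wz":0,"dx":0,"dy":0,"dz":0.009,"claw":40},{"wx":0,"wy":0,"wz":0,"dx":0,"dy":0,"dz":0.01,"claw":40},{"wx":0,"wy":0,"wz":0,"dx":0,"dy":0,"dz":0.01,"claw":40}])

```text
t: 12.55
eef_pos: [0.5237, 0.1996, 0.0521]
tcp_rot: [[0.971, 0.238, 0.0], [0.238, -0.971, -0.0], [0.0, 0.0, -1.0]]
force: [-0.0, 0.4, -0.8]
opening: 0.0519
gripper_force: 30.0
```

```bash
python3 -c "
from h import *
go(523.8,198.4,47,13.8-90,half=False)"
```

```text
from [523.7 199.6  52.1] yaw -76.2 q6 1.55 t 12.6 F [-0.   0.4 -0.8] open 51.9 g 30.0
  dx -0.0002 dy 0.0012 dz 0.0051 wz -0.03
```

send_rows(plan=[{"wx":0,"wy":0,"wz":0,"dx":0,"dy":0.0008,"dz":0.001,"claw":40},{"wx":0,"wy":0,"wz":0,"dx":0,"dy":0.0008,"dz":0.002,"claw":40},{"wx":0,"wy":0,"wz":0,"dx":0,"dy":0.0008,"dz":0.003,"claw":40},{"wx":0,"wy":0,"wz":0,"dx":0,"dy":0.0008,"dz":0.0045,"claw":40},{"wx":0,"wy":0,"wz":0,"dx":0,"dy":0.0008,"dz":0.0045,"claw":40}])

```text
t: 13.05
eef_pos: [0.524, 0.1988, 0.0477]
tcp_rot: [[0.971, 0.238, 0.0], [0.238, -0.971, 0.0], [0.0, 0.0, -1.0]]
force: [-1.2, 0.1, 2.5]
opening: 0.0518
gripper_force: 30.0
```

send_rows(plan=[{"wx":0,"wy":0,"wz":0,"dx":0,"dy":0,"dz":0,"claw":80},{"wx":0,"wy":0,"wz":0,"dx":0,"dy":0,"dz":0,"claw":85},{"wx":0,"wy":0,"wz":0,"dx":0,"dy":0,"dz":0,"claw":85},{"wx":0,"wy":0,"wz":0,"dx":0,"dy":0,"dz":-0.03,"claw":85},{"wx":0,"wy":0,"wz":0,"dx":0,"dy":0,"dz":-0.07,"claw":100}])

```text
t: 13.55
eef_pos: [0.5216, 0.1982, 0.1154]
tcp_rot: [[0.971, 0.238, -0.006], [0.238, -0.971, -0.001], [-0.006, -0.0, -1.0]]
force: [0.5, -0.4, 0.1]
opening: 0.0761
gripper_force: 0.0
```

```bash
python3 -c "
from h import *
go(463,-225,190,0,half=False)"
```

```text
from [521.6 198.2 115.4] yaw -76.2 q6 1.55 t 13.6 F [ 0.5 -0.4  0.1] open 76.1 g 0.0
  dx -0.0788 dy 0.1986 dz -0.0373 wz -38.12
  dx -0.1845 dy 0.1076 dz -0.0373 wz -38.12
```

```bash
python3 - <<'E'
from h import *
im,cal=snap('top')
white(cal,im,.028,110,'top')
go(459.5,-143.8,115,-76.2,half=False)
E
```

```text
white px [538. 284.] c 349.2 -587.1 size 92.0 72.7 ang 85.5 circ 349.5 -587.6 d95.1
white px [368. 247.] c 460.6 -141.5 size 61.9 61.5 ang 88.4 circ 460.4 -141.7 d65.2
white px [408. 245.] c 460.1 -250.7 size 45.9 88.3 ang 13.5 circ 461.6 -250.2 d92.9
from [527.  199.6 124.6] yaw -76.2 q6 1.55 t 13.6 F [5.2 1.7 4.6] open 79.5 g 0.0
  dx -0.0736 dy 0.1587 dz 0.0048 wz -0.02
  dx -0.0737 dy 0.1587 dz 0.0048 wz -0.02
```

send_rows(newtons=10, plan=[{"wx":0,"wy":0,"wz":0,"dx":-0.014,"dy":0.032,"dz":0,"claw":90},{"wx":0,"wy":0,"wz":0,"dx":-0.029,"dy":0.063,"dz":0,"claw":90},{"wx":0,"wy":0,"wz":0,"dx":-0.046,"dy":0.102,"dz":0,"claw":90},{"wx":0,"wy":0,"wz":0,"dx":-0.062,"dy":0.14,"dz":0,"claw":90},{"wx":0,"wy":0,"wz":0,"dx":-0.08,"dy":0.18,"dz":0,"claw":90}])

```text
t: 14.1
eef_pos: [0.4888, 0.0036, 0.1176]
tcp_rot: [[0.971, 0.239, 0.001], [0.239, -0.971, -0.0], [0.001, 0.0, -1.0]]
force: [0.3, -0.2, -0.9]
opening: 0.0784
gripper_force: 0.0
```

send_rows(plan=[{"wx":0,"wy":0,"wz":0,"dx":-0.018,"dy":0.04,"dz":0,"claw":90},{"wx":0,"wy":0,"wz":0,"dx":-0.036,"dy":0.08,"dz":0,"claw":90},{"wx":0,"wy":0,"wz":0,"dx":-0.054,"dy":0.12,"dz":0,"claw":90},{"wx":0,"wy":0,"wz":0,"dx":-0.064,"dy":0.137,"dz":0,"claw":90},{"wx":0,"wy":0,"wz":0,"dx":-0.064,"dy":0.137,"dz":0.017,"claw":90}])

```text
t: 14.6
eef_pos: [0.4609, -0.1472, 0.1027]
tcp_rot: [[0.972, 0.234, 0.005], [0.234, -0.972, -0.003], [0.004, 0.004, -1.0]]
force: [0.5, 0.4, -0.0]
opening: 0.0783
gripper_force: 0.0
```

send_rows(plan=[{"wx":0,"wy":0,"wz":0,"dx":0,"dy":0,"dz":0,"claw":90},{"wx":0,"wy":0,"wz":0,"dx":0,"dy":0,"dz":0,"claw":90},{"wx":0,"wy":0,"wz":0,"dx":0,"dy":0,"dz":0,"claw":90},{"wx":0,"wy":0,"wz":0,"dx":0,"dy":0,"dz":0,"claw":90},{"wx":0,"wy":0,"wz":0,"dx":0,"dy":0,"dz":0,"claw":90}])

```text
t: 15.1
eef_pos: [0.4599, -0.1431, 0.101]
tcp_rot: [[0.971, 0.239, 0.001], [0.239, -0.971, -0.0], [0.001, 0.001, -1.0]]
force: [-0.9, -0.2, 0.6]
opening: 0.0782
gripper_force: 0.0
```

```bash
python3 - <<'E'
from h import *
go(459.5,-143.5,38,-76.2,half=False)
E
```

```text
from [ 459.9 -143.1  101. ] yaw -76.2 q6 0.86 t 15.1 F [-0.9 -0.2  0.6] open 78.2 g 0.0
  dx -0.0005 dy 0.0003 dz 0.0630 wz 0.02
```

send_rows(plan=[{"wx":0,"wy":0,"wz":0,"dx":0,"dy":0,"dz":0.02,"claw":90},{"wx":0,"wy":0,"wz":0,"dx":0,"dy":0,"dz":0.04,"claw":90},{"wx":0,"wy":0,"wz":0,"dx":0,"dy":0,"dz":0.057,"claw":90},{"wx":0,"wy":0,"wz":0,"dx":0,"dy":0,"dz":0.063,"claw":90},{"wx":0,"wy":0,"wz":0,"dx":0,"dy":0,"dz":0.063,"claw":70}])

```text
t: 15.6
eef_pos: [0.4589, -0.1429, 0.0368]
tcp_rot: [[0.971, 0.238, -0.002], [0.238, -0.971, 0.001], [-0.001, -0.001, -1.0]]
force: [-0.1, -0.0, 0.5]
opening: 0.0753
gripper_force: 0.0
```

send_rows(plan=[{"wx":0,"wy":0,"wz":0,"dx":0,"dy":0,"dz":0,"claw":50},{"wx":0,"wy":0,"wz":0,"dx":0,"dy":0,"dz":0,"claw":50},{"wx":0,"wy":0,"wz":0,"dx":0,"dy":0,"dz":0,"claw":50},{"wx":0,"wy":0,"wz":0,"dx":0,"dy":0,"dz":0,"claw":90},{"wx":0,"wy":0,"wz":0,"dx":0,"dy":0,"dz":0,"claw":90}])

```text
t: 16.1
eef_pos: [0.4596, -0.1435, 0.0378]
tcp_rot: [[0.971, 0.238, 0.0], [0.238, -0.971, -0.0], [0.0, 0.0, -1.0]]
force: [0.6, -0.3, 0.1]
opening: 0.0708
gripper_force: 0.0
```

send_rows(plan=[{"wx":0,"wy":0,"wz":0,"dx":0,"dy":0,"dz":0,"claw":90},{"wx":0,"wy":0,"wz":-8,"dx":0,"dy":0,"dz":0,"claw":90},{"wx":0,"wy":0,"wz":-16,"dx":0,"dy":0,"dz":0,"claw":90},{"wx":0,"wy":0,"wz":-24,"dx":0,"dy":0,"dz":0,"claw":90},{"wx":0,"wy":0,"wz":-32,"dx":0,"dy":0,"dz":0,"claw":90}])

```text
t: 16.6
eef_pos: [0.4593, -0.1433, 0.0373]
tcp_rot: [[0.694, 0.72, -0.0], [0.72, -0.694, 0.0], [-0.0, -0.0, -1.0]]
force: [-0.7, -0.4, -0.3]
opening: 0.078
gripper_force: 0.0
```

send_rows(plan=[{"wx":0,"wy":0,"wz":-8,"dx":0,"dy":0,"dz":0,"claw":90},{"wx":0,"wy":0,"wz":-16,"dx":0,"dy":0,"dz":0,"claw":90},{"wx":0,"wy":0,"wz":-24,"dx":0,"dy":0,"dz":0,"claw":90},{"wx":0,"wy":0,"wz":-32,"dx":0,"dy":0,"dz":0,"claw":90},{"wx":0,"wy":0,"wz":-40,"dx":0,"dy":0,"dz":0,"claw":90}])

```text
t: 17.1
eef_pos: [0.4593, -0.1433, 0.0373]
tcp_rot: [[0.068, 0.998, -0.0], [0.998, -0.068, 0.0], [0.0, -0.0, -1.0]]
force: [-0.6, -0.2, 0.7]
opening: 0.0783
gripper_force: 0.0
```

send_rows(newtons=30, plan=[{"wx":0,"wy":0,"wz":-8,"dx":0,"dy":0,"dz":0,"claw":90},{"wx":0,"wy":0,"wz":-16,"dx":0,"dy":0,"dz":0,"claw":90},{"wx":0,"wy":0,"wz":-18,"dx":0,"dy":0,"dz":0,"claw":60},{"wx":0,"wy":0,"wz":-18,"dx":0,"dy":0,"dz":0,"claw":50},{"wx":0,"wy":0,"wz":-18,"dx":0,"dy":0,"dz":0,"claw":50}])

```text
t: 17.6
eef_pos: [0.4594, -0.1434, 0.0374]
tcp_rot: [[-0.237, 0.972, 0.0], [0.972, 0.237, 0.0], [0.0, 0.0, -1.0]]
force: [0.5, -0.4, -0.0]
opening: 0.0616
gripper_force: 1.2
```

send_rows(plan=[{"wx":0,"wy":0,"wz":0,"dx":0,"dy":0,"dz":0,"claw":50},{"wx":0,"wy":0,"wz":0,"dx":0,"dy":0,"dz":0,"claw":50},{"wx":0,"wy":0,"wz":0,"dx":0,"dy":0,"dz":0,"claw":50},{"wx":0,"wy":0,"wz":0,"dx":0,"dy":0,"dz":0,"claw":50},{"wx":0,"wy":0,"wz":0,"dx":0,"dy":0,"dz":0,"claw":50}])

```text
t: 18.1
eef_pos: [0.4594, -0.1434, 0.0374]
tcp_rot: [[-0.238, 0.971, -0.0], [0.971, 0.238, 0.0], [0.0, -0.0, -1.0]]
force: [0.1, 0.1, -0.6]
opening: 0.0614
gripper_force: 30.0
```

```bash
python3 - <<'E'
from h import *
c=go(459.5,-143.5,140,13.8)
s=r.get_state();p=s['eef_pos']*1000
go(497.8,304.2,140,13.8,cur=[p[0],p[1],140,13.8])
E
```

```text
from [ 459.4 -143.4   37.4] yaw 13.8 q6 -0.71 t 18.1 F [ 0.1  0.1 -0.6] open 61.4 g 30.0
  dx -0.0002 dy 0.0001 dz -0.1026 wz -0.04
from [ 459.4 -143.4  140. ] yaw 13.8 q6 -0.71 t 18.1 F [ 0.1  0.1 -0.6] open 61.4 g 30.0
  dx 0.2127 dy 0.0720 dz -0.0000 wz -0.00
  dx 0.2127 dy 0.0720 dz -0.0000 wz -0.00
```

send_rows(plan=[{"wx":0,"wy":0,"wz":0,"dx":0,"dy":0,"dz":-0.02,"claw":50},{"wx":0,"wy":0,"wz":0,"dx":0,"dy":0,"dz":-0.05,"claw":50},{"wx":0,"wy":0,"wz":0,"dx":0,"dy":0,"dz":-0.08,"claw":50},{"wx":0,"wy":0,"wz":0,"dx":0,"dy":0,"dz":-0.1,"claw":50},{"wx":0,"wy":0,"wz":0,"dx":0,"dy":0,"dz":-0.1,"claw":50}])

```text
t: 18.6
eef_pos: [0.4615, -0.1444, 0.1406]
tcp_rot: [[-0.238, 0.971, 0.006], [0.971, 0.238, -0.003], [-0.004, 0.005, -1.0]]
force: [1.7, -0.4, -0.7]
opening: 0.0614
gripper_force: 30.0
```

send_rows(plan=[{"wx":0,"wy":0,"wz":0,"dx":0.04,"dy":0.014,"dz":0,"claw":50},{"wx":0,"wy":0,"wz":0,"dx":0.085,"dy":0.029,"dz":0,"claw":50},{"wx":0,"wy":0,"wz":0,"dx":0.13,"dy":0.044,"dz":0,"claw":50},{"wx":0,"wy":0,"wz":0,"dx":0.175,"dy":0.059,"dz":0,"claw":50},{"wx":0,"wy":0,"wz":0,"dx":0.22,"dy":0.0745,"dz":0,"claw":50}])

```text
t: 19.1
eef_pos: [0.4783, 0.0897, 0.1357]
tcp_rot: [[-0.237, 0.971, -0.002], [0.971, 0.237, -0.0], [0.0, -0.002, -1.0]]
force: [1.3, -0.7, -1.4]
opening: 0.0608
gripper_force: 30.0
```

send_rows(plan=[{"wx":0,"wy":0,"wz":0,"dx":0.045,"dy":0.015,"dz":0,"claw":50},{"wx":0,"wy":0,"wz":0,"dx":0.09,"dy":0.03,"dz":0,"claw":50},{"wx":0,"wy":0,"wz":0,"dx":0.135,"dy":0.045,"dz":0,"claw":50},{"wx":0,"wy":0,"wz":0,"dx":0.175,"dy":0.059,"dz":0,"claw":50},{"wx":0,"wy":0,"wz":0,"dx":0.2054,"dy":0.0695,"dz":0,"claw":50}])

```text
t: 19.6
eef_pos: [0.4969, 0.3063, 0.1353]
tcp_rot: [[-0.239, 0.971, -0.002], [0.971, 0.239, -0.001], [-0.0, -0.002, -1.0]]
force: [0.4, -1.2, -0.9]
opening: 0.0608
gripper_force: 30.0
```

send_rows(plan=[{"wx":0,"wy":0,"wz":0,"dx":0,"dy":0,"dz":0.02,"claw":50},{"wx":0,"wy":0,"wz":0,"dx":0,"dy":0,"dz":0.04,"claw":50},{"wx":0,"wy":0,"wz":0,"dx":0,"dy":0,"dz":0.06,"claw":50},{"wx":0,"wy":0,"wz":0,"dx":0,"dy":0,"dz":0.07,"claw":50},{"wx":0,"wy":0,"wz":0,"dx":0,"dy":0,"dz":0.07,"claw":50}])

```text
t: 20.1
eef_pos: [0.496, 0.303, 0.0643]
tcp_rot: [[-0.238, 0.971, -0.005], [0.971, 0.238, -0.002], [-0.001, -0.006, -1.0]]
force: [-0.5, -0.1, -1.0]
opening: 0.0611
gripper_force: 30.0
```

send_rows(plan=[{"wx":0,"wy":0,"wz":0,"dx":0,"dy":0,"dz":0,"claw":50},{"wx":0,"wy":0,"wz":0,"dx":0,"dy":0,"dz":0,"claw":50},{"wx":0,"wy":0,"wz":0,"dx":0,"dy":0,"dz":0,"claw":50},{"wx":0,"wy":0,"wz":0,"dx":0,"dy":0,"dz":0,"claw":50},{"wx":0,"wy":0,"wz":0,"dx":0,"dy":0,"dz":0,"claw":50}])

```text
t: 20.6
eef_pos: [0.4985, 0.3042, 0.0681]
tcp_rot: [[-0.238, 0.971, 0.001], [0.971, 0.238, 0.0], [0.0, 0.001, -1.0]]
force: [0.6, -0.5, -1.9]
opening: 0.0609
gripper_force: 30.0
```

```bash
python3 - <<'E'
from h import *
c=go(497.8,304.2,46.5,13.8)
E
```

```text
from [498.5 304.2  68.1] yaw 13.8 q6 0.17 t 20.6 F [ 0.6 -0.5 -1.9] open 60.9 g 30.0
  dx 0.0001 dy -0.0006 dz 0.0216 wz -0.04
```

send_rows(plan=[{"wx":0,"wy":0,"wz":0,"dx":0,"dy":-0.0005,"dz":0.008,"claw":50},{"wx":0,"wy":0,"wz":0,"dx":0,"dy":-0.0005,"dz":0.013,"claw":50},{"wx":0,"wy":0,"wz":0,"dx":0,"dy":-0.0005,"dz":0.016,"claw":50},{"wx":0,"wy":0,"wz":0,"dx":0,"dy":-0.0005,"dz":0.018,"claw":50},{"wx":0,"wy":0,"wz":0,"dx":0,"dy":-0.0005,"dz":0.0205,"claw":50}])

```text
t: 21.1
eef_pos: [0.4976, 0.3039, 0.0466]
tcp_rot: [[-0.238, 0.971, -0.0], [0.971, 0.238, -0.0], [-0.0, -0.0, -1.0]]
force: [-0.8, 0.2, -2.4]
opening: 0.0612
gripper_force: 30.0
```

send_rows(plan=[{"wx":0,"wy":0,"wz":0,"dx":0,"dy":0,"dz":0,"claw":50},{"wx":0,"wy":0,"wz":0,"dx":0,"dy":0,"dz":0,"claw":50},{"wx":0,"wy":0,"wz":0,"dx":0,"dy":0,"dz":0,"claw":50},{"wx":0,"wy":0,"wz":0,"dx":0,"dy":0,"dz":0,"claw":50},{"wx":0,"wy":0,"wz":0,"dx":0,"dy":0,"dz":0,"claw":50}])

```text
t: 21.6
eef_pos: [0.4976, 0.304, 0.047]
tcp_rot: [[-0.238, 0.971, 0.0], [0.971, 0.238, 0.0], [0.0, 0.0, -1.0]]
force: [0.2, 0.0, -0.7]
opening: 0.0611
gripper_force: 30.0
```

send_rows(plan=[{"wx":0,"wy":0,"wz":0,"dx":0,"dy":0,"dz":0,"claw":85},{"wx":0,"wy":0,"wz":0,"dx":0,"dy":0,"dz":0,"claw":85},{"wx":0,"wy":0,"wz":0,"dx":0,"dy":0,"dz":0,"claw":85},{"wx":0,"wy":0,"wz":0,"dx":0,"dy":0,"dz":-0.04,"claw":85},{"wx":0,"wy":0,"wz":0,"dx":0,"dy":0,"dz":-0.09,"claw":100}])

```text
t: 22.1
eef_pos: [0.4953, 0.3029, 0.1348]
tcp_rot: [[-0.238, 0.971, -0.006], [0.971, 0.238, -0.003], [-0.001, -0.007, -1.0]]
force: [0.8, 0.9, -0.0]
opening: 0.0766
gripper_force: 0.0
```

```bash
python3 - <<'E'
from h import *
go(480,-330,150,13.5,cur=[498,304.2,137,13.8])
E
```

```text
from [498.  304.2 137. ] yaw 13.8 q6 0.17 t 22.1 F [ 0.8  0.9 -0. ] open 76.6 g 0.0
  dx -0.2039 dy -0.0563 dz -0.0043 wz 0.10
  dx -0.2040 dy -0.0559 dz -0.0043 wz 0.10
  dx -0.2041 dy -0.0555 dz -0.0043 wz 0.10
```

send_rows(plan=[{"wx":0,"wy":0,"wz":0,"dx":-0.045,"dy":-0.012,"dz":0,"claw":100},{"wx":0,"wy":0,"wz":0,"dx":-0.09,"dy":-0.025,"dz":0,"claw":100},{"wx":0,"wy":0,"wz":0,"dx":-0.135,"dy":-0.037,"dz":0,"claw":100},{"wx":0,"wy":0,"wz":0,"dx":-0.18,"dy":-0.05,"dz":-0.005,"claw":100},{"wx":0,"wy":0,"wz":0,"dx":-0.225,"dy":-0.062,"dz":-0.01,"claw":100}])

```text
t: 22.6
eef_pos: [0.4905, 0.069, 0.1472]
tcp_rot: [[-0.238, 0.971, 0.0], [0.971, 0.238, -0.0], [-0.0, 0.0, -1.0]]
force: [0.9, -0.6, -0.1]
opening: 0.0873
gripper_force: 0.0
```

send_rows(plan=[{"wx":0,"wy":0,"wz":0,"dx":-0.045,"dy":-0.012,"dz":0,"claw":100},{"wx":0,"wy":0,"wz":0,"dx":-0.09,"dy":-0.025,"dz":0,"claw":100},{"wx":0,"wy":0,"wz":0,"dx":-0.135,"dy":-0.037,"dz":0,"claw":100},{"wx":0,"wy":0,"wz":0,"dx":-0.18,"dy":-0.05,"dz":0,"claw":100},{"wx":0,"wy":0,"wz":0,"dx":-0.225,"dy":-0.062,"dz":-0.003,"claw":100}])

```text
t: 23.1
eef_pos: [0.4836, -0.1645, 0.15]
tcp_rot: [[-0.238, 0.971, 0.0], [0.971, 0.238, 0.0], [-0.0, 0.0, -1.0]]
force: [0.9, 0.2, 0.2]
opening: 0.0865
gripper_force: 0.0
```

send_rows(plan=[{"wx":0,"wy":0,"wz":0,"dx":-0.045,"dy":-0.012,"dz":0,"claw":100},{"wx":0,"wy":0,"wz":0,"dx":-0.09,"dy":-0.025,"dz":0,"claw":100},{"wx":0,"wy":0,"wz":0,"dx":-0.135,"dy":-0.037,"dz":0,"claw":100},{"wx":0,"wy":0,"wz":0,"dx":-0.17,"dy":-0.045,"dz":0,"claw":100},{"wx":0,"wy":0,"wz":0,"dx":-0.17,"dy":-0.045,"dz":0,"claw":100}])

```text
t: 23.6
eef_pos: [0.4805, -0.3432, 0.1504]
tcp_rot: [[-0.234, 0.972, 0.001], [0.972, 0.234, -0.002], [-0.003, 0.0, -1.0]]
force: [0.7, -1.2, -0.2]
opening: 0.0873
gripper_force: 0.0
```

send_rows(plan=[{"wx":0,"wy":0,"wz":0,"dx":0,"dy":0,"dz":0,"claw":100},{"wx":0,"wy":0,"wz":0,"dx":0,"dy":0,"dz":0,"claw":100},{"wx":0,"wy":0,"wz":0,"dx":0,"dy":0,"dz":0,"claw":100},{"wx":0,"wy":0,"wz":0,"dx":0,"dy":0,"dz":0,"claw":100},{"wx":0,"wy":0,"wz":0,"dx":0,"dy":0,"dz":0,"claw":100}])

```text
t: 24.1
eef_pos: [0.4812, -0.3377, 0.1501]
tcp_rot: [[-0.239, 0.971, 0.0], [0.971, 0.239, -0.0], [-0.0, 0.0, -1.0]]
force: [0.2, 0.4, 0.4]
opening: 0.0871
gripper_force: 0.0
```

```bash
python3 - <<'E'
from h import *
im,cal=snap('wrist','w6.png')
for t in (110,150): white(cal,im,.028,t)
find('puck_oblong','wrist',cal,.028)
go(458.9,-252.5,100,13.2)
im,cal=snap('top'); white(cal,im,.037,110,'top')
E
```

```text
white px [312. 233.] c 478.1 -368.5 size 44.8 36.6 ang 14.0 circ 479.8 -374.3 d49.3
white px [321.  99.] c 459.7 -254.8 size 41.3 82.4 ang 13.6 circ 459.7 -254.8 d90.6
white px [312. 233.] c 478.3 -369.0 size 44.8 35.6 ang 14.0 circ 479.7 -374.2 d48.4
white px [321.  99.] c 459.7 -254.8 size 41.1 82.2 ang 13.6 circ 460.2 -254.7 d89.5
puck_oblong s0.85 px [323.  98.] c 459 -256 size 43 84 ang 11
from [ 481.1 -338.   150.1] yaw 13.8 q6 -0.99 t 24.2 F [0.2 0.3 0.2] open 86.8 g 0.0
  dx 0.0883 dy -0.0012 dz 0.0501 wz 0.60
white px [408. 245.] c 461.3 -249.1 size 42.8 86.1 ang 13.2 circ 460.5 -249.7 d91.6
```

send_rows(newtons=30, plan=[{"wx":0,"wy":0,"wz":0,"dx":0.03,"dy":0,"dz":0.01,"claw":100},{"wx":0,"wy":0,"wz":0,"dx":0.06,"dy":0,"dz":0.025,"claw":100},{"wx":0,"wy":0,"wz":0,"dx":0.0864,"dy":-0.0007,"dz":0.04,"claw":80},{"wx":0,"wy":0,"wz":0,"dx":0.0864,"dy":-0.0007,"dz":0.05,"claw":80},{"wx":0,"wy":0,"wz":0,"dx":0.0864,"dy":-0.0007,"dz":0.06,"claw":80}])

```text
t: 24.75
eef_pos: [0.4599, -0.2546, 0.0897]
tcp_rot: [[-0.239, 0.971, 0.001], [0.971, 0.239, -0.001], [-0.001, 0.0, -1.0]]
force: [0.4, -0.2, 0.3]
opening: 0.0724
gripper_force: 0.0
```

send_rows(plan=[{"wx":0,"wy":0,"wz":0,"dx":0,"dy":0,"dz":0.02,"claw":80},{"wx":0,"wy":0,"wz":0,"dx":0,"dy":0,"dz":0.04,"claw":80},{"wx":0,"wy":0,"wz":0,"dx":0,"dy":0,"dz":0.0525,"claw":80},{"wx":0,"wy":0,"wz":0,"dx":0,"dy":0,"dz":0.0525,"claw":80},{"wx":0,"wy":0,"wz":0,"dx":0,"dy":0,"dz":0.0525,"claw":80}])

```text
t: 25.25
eef_pos: [0.46, -0.2553, 0.0377]
tcp_rot: [[-0.237, 0.971, 0.0], [0.971, 0.237, -0.0], [-0.0, 0.0, -1.0]]
force: [-0.0, -0.6, 0.4]
opening: 0.0697
gripper_force: 0.0
```

send_rows(plan=[{"wx":0,"wy":0,"wz":0,"dx":0,"dy":0,"dz":0,"claw":50},{"wx":0,"wy":0,"wz":0,"dx":0,"dy":0,"dz":0,"claw":30},{"wx":0,"wy":0,"wz":0,"dx":0,"dy":0,"dz":0,"claw":30},{"wx":0,"wy":0,"wz":0,"dx":0,"dy":0,"dz":0,"claw":30},{"wx":0,"wy":0,"wz":0,"dx":0,"dy":0,"dz":0,"claw":30}])

```text
t: 25.75
eef_pos: [0.4599, -0.2548, 0.0379]
tcp_rot: [[-0.238, 0.971, 0.001], [0.971, 0.238, -0.0], [-0.001, 0.0, -1.0]]
force: [-0.4, 0.0, 1.9]
opening: 0.0419
gripper_force: 30.0
```

```bash
python3 - <<'E'
from h import *
s=r.get_state();p=s['eef_pos']*1000
go(460,-254,38,13.8)
go(591.1,327.3,140,13.8,cur=[p[0],p[1],140,13.8])
E
```

```text
from [ 459.9 -254.8   37.9] yaw 13.8 q6 -0.90 t 25.8 F [-0.4  0.   1.9] open 41.9 g 30.0
  dx 0.0008 dy 0.0003 dz -0.0001 wz -0.04
from [ 459.9 -254.8  140. ] yaw 13.8 q6 -0.90 t 25.8 F [-0.4  0.   1.9] open 41.9 g 30.0
  dx 0.1780 dy 0.0887 dz -0.0000 wz -0.00
  dx 0.1780 dy 0.0887 dz -0.0000 wz -0.00
  dx 0.1780 dy 0.0887 dz -0.0000 wz -0.00
```

send_rows(plan=[{"wx":0,"wy":0,"wz":0,"dx":0,"dy":0,"dz":-0.02,"claw":30},{"wx":0,"wy":0,"wz":0,"dx":0,"dy":0,"dz":-0.05,"claw":30},{"wx":0,"wy":0,"wz":0,"dx":0,"dy":0,"dz":-0.08,"claw":30},{"wx":0,"wy":0,"wz":0,"dx":0,"dy":0,"dz":-0.1,"claw":30},{"wx":0,"wy":0,"wz":0,"dx":0.02,"dy":0.01,"dz":-0.1,"claw":30}])

```text
t: 26.25
eef_pos: [0.4665, -0.2358, 0.1414]
tcp_rot: [[-0.236, 0.972, 0.006], [0.972, 0.236, -0.005], [-0.006, 0.004, -1.0]]
force: [0.9, 0.2, -1.6]
opening: 0.0418
gripper_force: 30.0
```

send_rows(plan=[{"wx":0,"wy":0,"wz":0,"dx":0.04,"dy":0.02,"dz":0,"claw":30},{"wx":0,"wy":0,"wz":0,"dx":0.08,"dy":0.04,"dz":0,"claw":30},{"wx":0,"wy":0,"wz":0,"dx":0.12,"dy":0.06,"dz":0,"claw":30},{"wx":0,"wy":0,"wz":0,"dx":0.16,"dy":0.08,"dz":0,"claw":30},{"wx":0,"wy":0,"wz":0,"dx":0.2,"dy":0.1,"dz":0,"claw":30}])

```text
t: 26.75
eef_pos: [0.5141, -0.0131, 0.1373]
tcp_rot: [[-0.238, 0.971, -0.0], [0.971, 0.238, -0.0], [-0.0, -0.0, -1.0]]
force: [0.9, 0.2, -0.8]
opening: 0.0415
gripper_force: 30.0
```

send_rows(plan=[{"wx":0,"wy":0,"wz":0,"dx":0.04,"dy":0.02,"dz":0,"claw":30},{"wx":0,"wy":0,"wz":0,"dx":0.08,"dy":0.04,"dz":0,"claw":30},{"wx":0,"wy":0,"wz":0,"dx":0.12,"dy":0.06,"dz":0,"claw":30},{"wx":0,"wy":0,"wz":0,"dx":0.16,"dy":0.08,"dz":0,"claw":30},{"wx":0,"wy":0,"wz":0,"dx":0.2,"dy":0.1,"dz":0,"claw":30}])

```text
t: 27.25
eef_pos: [0.5635, 0.2051, 0.1371]
tcp_rot: [[-0.238, 0.971, -0.001], [0.971, 0.238, -0.0], [-0.0, -0.001, -1.0]]
force: [0.6, -0.6, -0.2]
opening: 0.0417
gripper_force: 30.0
```

send_rows(plan=[{"wx":0,"wy":0,"wz":0,"dx":0.035,"dy":0.018,"dz":0,"claw":30},{"wx":0,"wy":0,"wz":0,"dx":0.07,"dy":0.036,"dz":0,"claw":30},{"wx":0,"wy":0,"wz":0,"dx":0.1,"dy":0.05,"dz":0,"claw":30},{"wx":0,"wy":0,"wz":0,"dx":0.114,"dy":0.056,"dz":0.02,"claw":30},{"wx":0,"wy":0,"wz":0,"dx":0.114,"dy":0.056,"dz":0.04,"claw":30}])

```text
t: 27.75
eef_pos: [0.5913, 0.3302, 0.0974]
tcp_rot: [[-0.241, 0.971, 0.002], [0.971, 0.241, 0.001], [0.001, 0.002, -1.0]]
force: [-0.1, -0.5, -2.0]
opening: 0.0419
gripper_force: 30.0
```

send_rows(plan=[{"wx":0,"wy":0,"wz":0,"dx":0,"dy":0,"dz":0.02,"claw":30},{"wx":0,"wy":0,"wz":0,"dx":0,"dy":0,"dz":0.03,"claw":30},{"wx":0,"wy":0,"wz":0,"dx":0,"dy":0,"dz":0.03,"claw":30},{"wx":0,"wy":0,"wz":0,"dx":0,"dy":0,"dz":0.03,"claw":30},{"wx":0,"wy":0,"wz":0,"dx":0,"dy":0,"dz":0.03,"claw":30}])

```text
t: 28.25
eef_pos: [0.5921, 0.3274, 0.069]
tcp_rot: [[-0.238, 0.971, 0.002], [0.971, 0.238, 0.001], [0.0, 0.002, -1.0]]
force: [0.1, -0.2, -1.6]
opening: 0.042
gripper_force: 30.0
```

```bash
python3 - <<'E'
from h import *
go(591.1,327.3,47,13.8)
E
```

```text
from [592.1 327.4  69. ] yaw 13.7 q6 0.15 t 28.2 F [ 0.1 -0.2 -1.6] open 42.0 g 30.0
  dx 0.0001 dy -0.0010 dz 0.0220 wz -0.06
```

send_rows(plan=[{"wx":0,"wy":0,"wz":0,"dx":0,"dy":-0.0006,"dz":0.008,"claw":30},{"wx":0,"wy":0,"wz":0,"dx":0,"dy":-0.0006,"dz":0.013,"claw":30},{"wx":0,"wy":0,"wz":0,"dx":0,"dy":-0.0006,"dz":0.016,"claw":30},{"wx":0,"wy":0,"wz":0,"dx":0,"dy":-0.0006,"dz":0.018,"claw":30},{"wx":0,"wy":0,"wz":0,"dx":0,"dy":-0.0006,"dz":0.0207,"claw":30}])

```text
t: 28.75
eef_pos: [0.5905, 0.3271, 0.0468]
tcp_rot: [[-0.238, 0.971, -0.0], [0.971, 0.238, -0.0], [-0.0, -0.0, -1.0]]
force: [-8.8, -4.1, 22.6]
opening: 0.0417
gripper_force: 30.0
```

send_rows(plan=[{"wx":0,"wy":0,"wz":0,"dx":0,"dy":0,"dz":0,"claw":30},{"wx":0,"wy":0,"wz":0,"dx":0,"dy":0,"dz":0,"claw":30},{"wx":0,"wy":0,"wz":0,"dx":0,"dy":0,"dz":0,"claw":30},{"wx":0,"wy":0,"wz":0,"dx":0,"dy":0,"dz":0,"claw":30},{"wx":0,"wy":0,"wz":0,"dx":0,"dy":0,"dz":0,"claw":30}])

```text
t: 29.25
eef_pos: [0.5907, 0.3272, 0.0469]
tcp_rot: [[-0.238, 0.971, 0.0], [0.971, 0.238, 0.0], [0.0, 0.0, -1.0]]
force: [-0.1, 0.5, -0.1]
opening: 0.0414
gripper_force: 30.0
```

```bash
python3 - <<'E'
from h import *
go(591.1,327.3,47,13.8)
E
```

```text
from [590.7 327.2  46.9] yaw 13.8 q6 0.15 t 29.2 F [-0.1  0.5 -0.1] open 41.4 g 30.0
  dx 0.0000 dy 0.0005 dz -0.0001 wz -0.04
```

send_rows(plan=[{"wx":0,"wy":0,"wz":0,"dx":0,"dy":0,"dz":0,"claw":70},{"wx":0,"wy":0,"wz":0,"dx":0,"dy":0,"dz":0,"claw":70},{"wx":0,"wy":0,"wz":0,"dx":0,"dy":0,"dz":0,"claw":70},{"wx":0,"wy":0,"wz":0,"dx":0,"dy":0,"dz":-0.04,"claw":70},{"wx":0,"wy":0,"wz":0,"dx":0,"dy":0,"dz":-0.09,"claw":100}])

```text
t: 29.75
eef_pos: [0.5879, 0.326, 0.1338]
tcp_rot: [[-0.238, 0.971, -0.007], [0.971, 0.238, -0.003], [-0.001, -0.008, -1.0]]
force: [0.8, 0.4, -1.1]
opening: 0.0635
gripper_force: 0.0
```

send_rows(plan=[{"wx":0,"wy":0,"wz":0,"dx":-0.04,"dy":-0.01,"dz":-0.025,"claw":100},{"wx":0,"wy":0,"wz":0,"dx":-0.08,"dy":-0.02,"dz":-0.05,"claw":100},{"wx":0,"wy":0,"wz":0,"dx":-0.12,"dy":-0.03,"dz":-0.075,"claw":100},{"wx":0,"wy":0,"wz":0,"dx":-0.145,"dy":-0.04,"dz":-0.1,"claw":100},{"wx":0,"wy":0,"wz":0,"dx":-0.145,"dy":-0.04,"dz":-0.1,"claw":100}])

```text
t: 30.25
eef_pos: [0.5884, 0.1739, 0.2417]
tcp_rot: [[-0.234, 0.972, 0.008], [0.972, 0.234, 0.0], [-0.002, 0.007, -1.0]]
force: [0.8, 0.8, 0.4]
opening: 0.0868
gripper_force: 0.0
```

```bash
python3 - <<'E'
from h import *
im,cal=snap('wrist','w7.png')
for t in (110,150): white(cal,im,.037,t)
go(500,-455,150,13.8)
im,cal=snap('top'); white(cal,im,.028,110,'top'); find('puck_small_round','top',cal,.028)
E
```

```text
white px [332. 109.] c 579.8 254.7 size 25.4 34.5 ang 8.1 circ 579.0 254.4 d39.4
white px [257.  53.] c 489.9 299.6 size 80.5 63.6 ang 10.2 circ 485.4 301.4 d91.4
white px [272. 146.] c 526.0 198.2 size 51.9 51.3 ang 13.6 circ 525.9 198.3 d68.4
white px [331. 109.] c 580.3 254.2 size 24.2 33.4 ang 8.1 circ 579.1 254.2 d37.8
white px [256.  53.] c 488.7 300.9 size 77.2 60.9 ang 12.3 circ 483.6 301.5 d88.1
from [587.5 175.5 239.4] yaw 13.6 q6 -0.08 t 30.3 F [ 0.2  0.4 -1.3] open 86.6 g 0.0
  dx -0.1974 dy -0.0778 dz 0.0298 wz -0.07
  dx -0.1973 dy -0.0780 dz 0.0298 wz -0.07
  dx -0.1972 dy -0.0782 dz 0.0298 wz -0.07
white px [538. 284.] c 348.1 -587.0 size 92.8 73.6 ang 83.7 circ 349.4 -587.1 d95.8
white px [201. 243.] c 485.6 308.2 size 87.5 58.8 ang 8.3 circ 482.6 308.0 d95.6
puck_small_round s0.66 px [454. 238.] c 482 -374 size 48 43 ang 88
```

View pics/w7.png

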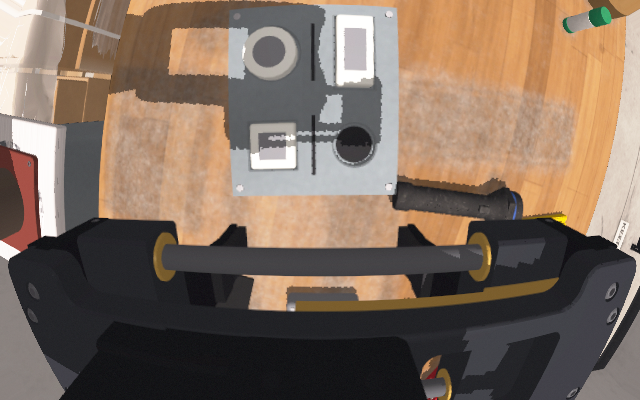

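The wrist picture shows the big round (270,52), oblong (355,50) and square (272,146) seated, with the small round pocket (354,146) still empty. Next is the small round puck.

```bash
python3 - <<'E'
from h import *
go(480.3,-375.5,120,-76.2,half=False)
E
```

```text
from [585.8 177.2 236.1] yaw 13.7 q6 -0.08 t 30.4 F [ 0.6 -0.3  0.3] open 87.0 g 0.0
  dx -0.1706 dy -0.0779 dz 0.0387 wz 29.98
  dx -0.1867 dy 0.0177 dz 0.0387 wz 29.98
  dx -0.1529 dy 0.1087 dz 0.0387 wz 29.98
```

send_rows(newtons=10, plan=[{"wx":0,"wy":0,"wz":6,"dx":-0.034,"dy":-0.016,"dz":0,"claw":90},{"wx":0,"wy":0,"wz":12,"dx":-0.068,"dy":-0.031,"dz":0,"claw":90},{"wx":0,"wy":0,"wz":18,"dx":-0.102,"dy":-0.047,"dz":0,"claw":90},{"wx":0,"wy":0,"wz":24,"dx":-0.136,"dy":-0.062,"dz":0,"claw":90},{"wx":0,"wy":0,"wz":30,"dx":-0.1706,"dy":-0.078,"dz":0.01,"claw":90}])

```text
t: 30.9
eef_pos: [0.5509, -0.0072, 0.2261]
tcp_rot: [[0.281, 0.96, -0.0], [0.96, -0.281, 0.0], [0.0, -0.0, -1.0]]
force: [-0.0, -1.1, 0.5]
opening: 0.0785
gripper_force: 0.0
```

send_rows(plan=[{"wx":0,"wy":0,"wz":6,"dx":-0.037,"dy":0.004,"dz":0.01,"claw":90},{"wx":0,"wy":0,"wz":12,"dx":-0.075,"dy":0.007,"dz":0.02,"claw":90},{"wx":0,"wy":0,"wz":18,"dx":-0.112,"dy":0.011,"dz":0.03,"claw":90},{"wx":0,"wy":0,"wz":24,"dx":-0.149,"dy":0.014,"dz":0.04,"claw":90},{"wx":0,"wy":0,"wz":30,"dx":-0.1867,"dy":0.018,"dz":0.05,"claw":90}])

```text
t: 31.4
eef_pos: [0.5154, -0.1913, 0.1743]
tcp_rot: [[0.724, 0.69, -0.003], [0.69, -0.724, 0.002], [-0.001, -0.003, -1.0]]
force: [0.6, -0.7, 0.8]
opening: 0.0785
gripper_force: 0.0
```

send_rows(plan=[{"wx":0,"wy":0,"wz":7.5,"dx":-0.038,"dy":0.027,"dz":0.01,"claw":90},{"wx":0,"wy":0,"wz":15,"dx":-0.076,"dy":0.054,"dz":0.02,"claw":90},{"wx":0,"wy":0,"wz":22,"dx":-0.115,"dy":0.081,"dz":0.03,"claw":90},{"wx":0,"wy":0,"wz":30,"dx":-0.153,"dy":0.109,"dz":0.05,"claw":90},{"wx":0,"wy":0,"wz":30,"dx":-0.153,"dy":0.109,"dz":0.056,"claw":90}])

```text
t: 31.9
eef_pos: [0.4789, -0.379, 0.1166]
tcp_rot: [[0.973, 0.231, -0.004], [0.231, -0.973, 0.002], [-0.003, -0.003, -1.0]]
force: [-0.3, 1.0, -0.0]
opening: 0.0784
gripper_force: 0.0
```

send_rows(plan=[{"wx":0,"wy":0,"wz":0,"dx":0,"dy":0,"dz":0,"claw":90},{"wx":0,"wy":0,"wz":0,"dx":0,"dy":0,"dz":0,"claw":90},{"wx":0,"wy":0,"wz":0,"dx":0,"dy":0,"dz":0,"claw":90},{"wx":0,"wy":0,"wz":0,"dx":0,"dy":0,"dz":0,"claw":90},{"wx":0,"wy":0,"wz":0,"dx":0,"dy":0,"dz":0,"claw":90}])

```text
t: 32.4
eef_pos: [0.4816, -0.3757, 0.1216]
tcp_rot: [[0.971, 0.239, 0.001], [0.239, -0.971, -0.001], [0.001, 0.001, -1.0]]
force: [0.0, -0.4, -1.1]
opening: 0.0783
gripper_force: 0.0
```

```bash
python3 - <<'E'
from h import *
go(480.3,-375.5,38,-76.2,half=False)
E
```

```text
from [ 481.6 -375.7  121.6] yaw -76.1 q6 0.54 t 32.4 F [ 0.  -0.4 -1.1] open 78.3 g 0.0
  dx -0.0012 dy -0.0005 dz 0.0836 wz 0.05
```

send_rows(plan=[{"wx":0,"wy":0,"wz":0,"dx":-0.0005,"dy":0,"dz":0.03,"claw":90},{"wx":0,"wy":0,"wz":0,"dx":-0.0005,"dy":0,"dz":0.055,"claw":90},{"wx":0,"wy":0,"wz":0,"dx":-0.0005,"dy":0,"dz":0.075,"claw":90},{"wx":0,"wy":0,"wz":0,"dx":-0.0005,"dy":0,"dz":0.083,"claw":90},{"wx":0,"wy":0,"wz":0,"dx":-0.0005,"dy":0,"dz":0.083,"claw":60}])

```text
t: 32.9
eef_pos: [0.4799, -0.3756, 0.0368]
tcp_rot: [[0.971, 0.238, -0.002], [0.238, -0.971, 0.002], [-0.001, -0.002, -1.0]]
force: [-0.7, -0.3, 0.6]
opening: 0.0752
gripper_force: 0.0
```

send_rows(plan=[{"wx":0,"wy":0,"wz":0,"dx":0,"dy":0,"dz":0,"claw":30},{"wx":0,"wy":0,"wz":0,"dx":0,"dy":0,"dz":0,"claw":30},{"wx":0,"wy":0,"wz":0,"dx":0,"dy":0,"dz":0,"claw":30},{"wx":0,"wy":0,"wz":0,"dx":0,"dy":0,"dz":0,"claw":30},{"wx":0,"wy":0,"wz":0,"dx":0,"dy":0,"dz":0,"claw":80}])

```text
t: 33.4
eef_pos: [0.4806, -0.3767, 0.0383]
tcp_rot: [[0.971, 0.238, 0.001], [0.238, -0.971, -0.001], [0.0, 0.001, -1.0]]
force: [-0.3, -0.5, -0.1]
opening: 0.0487
gripper_force: 0.0
```

send_rows(plan=[{"wx":0,"wy":0,"wz":0,"dx":0,"dy":0,"dz":0,"claw":80},{"wx":0,"wy":0,"wz":0,"dx":0,"dy":0,"dz":0,"claw":80},{"wx":0,"wy":0,"wz":-8,"dx":0,"dy":0,"dz":0,"claw":80},{"wx":0,"wy":0,"wz":-16,"dx":0,"dy":0,"dz":0,"claw":80},{"wx":0,"wy":0,"wz":-24,"dx":0,"dy":0,"dz":0,"claw":80}])

```text
t: 33.9
eef_pos: [0.4803, -0.3764, 0.0376]
tcp_rot: [[0.787, 0.617, -0.0], [0.617, -0.787, 0.0], [0.0, -0.0, -1.0]]
force: [-0.6, 0.7, 0.8]
opening: 0.0693
gripper_force: 0.0
```

send_rows(plan=[{"wx":0,"wy":0,"wz":-8,"dx":0,"dy":0,"dz":0,"claw":80},{"wx":0,"wy":0,"wz":-16,"dx":0,"dy":0,"dz":0,"claw":80},{"wx":0,"wy":0,"wz":-24,"dx":0,"dy":0,"dz":0,"claw":80},{"wx":0,"wy":0,"wz":-32,"dx":0,"dy":0,"dz":0,"claw":80},{"wx":0,"wy":0,"wz":-40,"dx":0,"dy":0,"dz":0,"claw":80}])

```text
t: 34.4
eef_pos: [0.4803, -0.3764, 0.0376]
tcp_rot: [[0.206, 0.978, -0.0], [0.978, -0.206, 0.0], [0.0, -0.0, -1.0]]
force: [0.6, -0.3, -0.4]
opening: 0.0696
gripper_force: 0.0
```

send_rows(newtons=30, plan=[{"wx":0,"wy":0,"wz":-8,"dx":0,"dy":0,"dz":0,"claw":80},{"wx":0,"wy":0,"wz":-16,"dx":0,"dy":0,"dz":0,"claw":80},{"wx":0,"wy":0,"wz":-24,"dx":0,"dy":0,"dz":0,"claw":80},{"wx":0,"wy":0,"wz":-26,"dx":0,"dy":0,"dz":0,"claw":60},{"wx":0,"wy":0,"wz":-26,"dx":0,"dy":0,"dz":0,"claw":30}])

```text
t: 34.9
eef_pos: [0.4803, -0.3764, 0.0376]
tcp_rot: [[-0.238, 0.971, -0.0], [0.971, 0.238, 0.0], [0.0, -0.0, -1.0]]
force: [0.0, 0.1, 0.0]
opening: 0.0607
gripper_force: 0.0
```

send_rows(plan=[{"wx":0,"wy":0,"wz":0,"dx":0,"dy":0,"dz":0,"claw":30},{"wx":0,"wy":0,"wz":0,"dx":0,"dy":0,"dz":0,"claw":30},{"wx":0,"wy":0,"wz":0,"dx":0,"dy":0,"dz":0,"claw":30},{"wx":0,"wy":0,"wz":0,"dx":0,"dy":0,"dz":0,"claw":30},{"wx":0,"wy":0,"wz":0,"dx":0,"dy":0,"dz":0,"claw":30}])

```text
t: 35.4
eef_pos: [0.4804, -0.3764, 0.0377]
tcp_rot: [[-0.238, 0.971, -0.0], [0.971, 0.238, 0.0], [0.0, -0.0, -1.0]]
force: [0.5, 0.0, -0.5]
opening: 0.0452
gripper_force: 30.0
```

```bash
python3 - <<'E'
from h import *
s=r.get_state();p=s['eef_pos']*1000
go(480.3,-375.5,38,13.8)
go(617.2,221.3,140,13.8,cur=[p[0],p[1],140,13.8])
E
```

```text
from [ 480.4 -376.4   37.7] yaw 13.8 q6 -1.03 t 35.4 F [ 0.5  0.  -0.5] open 45.2 g 30.0
  dx 0.0009 dy 0.0001 dz -0.0003 wz -0.05
from [ 480.4 -376.4  140. ] yaw 13.8 q6 -1.03 t 35.4 F [ 0.5  0.  -0.5] open 45.2 g 30.0
  dx 0.1826 dy 0.0918 dz -0.0000 wz -0.00
  dx 0.1826 dy 0.0918 dz -0.0000 wz -0.00
  dx 0.1826 dy 0.0918 dz -0.0000 wz -0.00
```

send_rows(plan=[{"wx":0,"wy":0,"wz":0,"dx":0,"dy":0,"dz":-0.02,"claw":30},{"wx":0,"wy":0,"wz":0,"dx":0,"dy":0,"dz":-0.05,"claw":30},{"wx":0,"wy":0,"wz":0,"dx":0,"dy":0,"dz":-0.08,"claw":30},{"wx":0,"wy":0,"wz":0,"dx":0,"dy":0,"dz":-0.1,"claw":30},{"wx":0,"wy":0,"wz":0,"dx":0.02,"dy":0.01,"dz":-0.1,"claw":30}])

```text
t: 35.9
eef_pos: [0.4868, -0.3583, 0.1423]
tcp_rot: [[-0.236, 0.972, 0.005], [0.972, 0.236, -0.006], [-0.008, 0.004, -1.0]]
force: [0.0, -0.1, -0.3]
opening: 0.0451
gripper_force: 30.0
```

send_rows(plan=[{"wx":0,"wy":0,"wz":0,"dx":0.04,"dy":0.02,"dz":0,"claw":30},{"wx":0,"wy":0,"wz":0,"dx":0.08,"dy":0.04,"dz":0,"claw":30},{"wx":0,"wy":0,"wz":0,"dx":0.12,"dy":0.06,"dz":0,"claw":30},{"wx":0,"wy":0,"wz":0,"dx":0.16,"dy":0.08,"dz":0,"claw":30},{"wx":0,"wy":0,"wz":0,"dx":0.2,"dy":0.1,"dz":0,"claw":30}])

```text
t: 36.4
eef_pos: [0.5349, -0.1349, 0.1378]
tcp_rot: [[-0.237, 0.971, 0.0], [0.971, 0.237, -0.0], [-0.0, 0.0, -1.0]]
force: [0.6, 0.0, -0.9]
opening: 0.0452
gripper_force: 30.0
```

send_rows(plan=[{"wx":0,"wy":0,"wz":0,"dx":0.04,"dy":0.02,"dz":0,"claw":30},{"wx":0,"wy":0,"wz":0,"dx":0.08,"dy":0.04,"dz":0,"claw":30},{"wx":0,"wy":0,"wz":0,"dx":0.12,"dy":0.06,"dz":0,"claw":30},{"wx":0,"wy":0,"wz":0,"dx":0.16,"dy":0.08,"dz":0,"claw":30},{"wx":0,"wy":0,"wz":0,"dx":0.2,"dy":0.1,"dz":0,"claw":30}])

```text
t: 36.9
eef_pos: [0.5845, 0.0833, 0.1378]
tcp_rot: [[-0.238, 0.971, 0.0], [0.971, 0.238, -0.0], [-0.0, 0.0, -1.0]]
force: [0.3, -0.5, -0.6]
opening: 0.0451
gripper_force: 30.0
```

send_rows(plan=[{"wx":0,"wy":0,"wz":0,"dx":0.04,"dy":0.02,"dz":0,"claw":30},{"wx":0,"wy":0,"wz":0,"dx":0.08,"dy":0.04,"dz":0,"claw":30},{"wx":0,"wy":0,"wz":0,"dx":0.11,"dy":0.055,"dz":0,"claw":30},{"wx":0,"wy":0,"wz":0,"dx":0.1278,"dy":0.0654,"dz":0.02,"claw":30},{"wx":0,"wy":0,"wz":0,"dx":0.1278,"dy":0.0654,"dz":0.04,"claw":30}])

```text
t: 37.4
eef_pos: [0.6185, 0.2245, 0.0982]
tcp_rot: [[-0.241, 0.971, 0.003], [0.971, 0.241, 0.001], [0.001, 0.003, -1.0]]
force: [-0.1, 0.0, -0.6]
opening: 0.0453
gripper_force: 30.0
```

send_rows(plan=[{"wx":0,"wy":0,"wz":0,"dx":0,"dy":0,"dz":0.02,"claw":30},{"wx":0,"wy":0,"wz":0,"dx":0,"dy":0,"dz":0.03,"claw":30},{"wx":0,"wy":0,"wz":0,"dx":0,"dy":0,"dz":0.03,"claw":30},{"wx":0,"wy":0,"wz":0,"dx":0,"dy":0,"dz":0.03,"claw":30},{"wx":0,"wy":0,"wz":0,"dx":0,"dy":0,"dz":0.03,"claw":30}])

```text
t: 37.9
eef_pos: [0.6187, 0.2211, 0.0693]
tcp_rot: [[-0.237, 0.971, 0.002], [0.971, 0.237, 0.001], [-0.0, 0.002, -1.0]]
force: [0.3, 0.1, -1.2]
opening: 0.0451
gripper_force: 30.0
```

```bash
python3 - <<'E'
from h import *
go(617.2,221.3,47,13.8)
E
```

```text
from [618.7 221.1  69.3] yaw 13.7 q6 -0.02 t 37.9 F [ 0.3  0.1 -1.2] open 45.1 g 30.0
  dx 0.0006 dy -0.0014 dz 0.0223 wz -0.07
```

send_rows(plan=[{"wx":0,"wy":0,"wz":0,"dx":0.0003,"dy":-0.0005,"dz":0.007,"claw":30},{"wx":0,"wy":0,"wz":0,"dx":0.0003,"dy":-0.0005,"dz":0.01,"claw":30},{"wx":0,"wy":0,"wz":0,"dx":0.0003,"dy":-0.0005,"dz":0.013,"claw":30},{"wx":0,"wy":0,"wz":0,"dx":0.0003,"dy":-0.0005,"dz":0.015,"claw":30},{"wx":0,"wy":0,"wz":0,"dx":0.0003,"dy":-0.0005,"dz":0.017,"claw":30}])

```text
t: 38.4
eef_pos: [0.617, 0.2213, 0.0505]
tcp_rot: [[-0.238, 0.971, -0.0], [0.971, 0.238, -0.0], [-0.0, -0.0, -1.0]]
force: [-0.4, -0.4, -0.1]
opening: 0.0451
gripper_force: 30.0
```

send_rows(plan=[{"wx":0,"wy":0,"wz":0,"dx":0,"dy":0,"dz":0.001,"claw":30},{"wx":0,"wy":0,"wz":0,"dx":0,"dy":0,"dz":0.002,"claw":30},{"wx":0,"wy":0,"wz":0,"dx":0,"dy":0,"dz":0.0034,"claw":30},{"wx":0,"wy":0,"wz":0,"dx":0,"dy":0,"dz":0.0034,"claw":30},{"wx":0,"wy":0,"wz":0,"dx":0,"dy":0,"dz":0.0034,"claw":30}])

```text
t: 38.9
eef_pos: [0.6171, 0.2213, 0.0474]
tcp_rot: [[-0.238, 0.971, 0.0], [0.971, 0.238, 0.0], [0.0, 0.0, -1.0]]
force: [-0.3, 0.5, -0.2]
opening: 0.0453
gripper_force: 30.0
```

send_rows(plan=[{"wx":0,"wy":0,"wz":0,"dx":0,"dy":0,"dz":0,"claw":75},{"wx":0,"wy":0,"wz":0,"dx":0,"dy":0,"dz":0,"claw":75},{"wx":0,"wy":0,"wz":0,"dx":0,"dy":0,"dz":0,"claw":75},{"wx":0,"wy":0,"wz":0,"dx":0,"dy":0,"dz":-0.04,"claw":75},{"wx":0,"wy":0,"wz":0,"dx":0,"dy":0,"dz":-0.09,"claw":75}])

```text
t: 39.4
eef_pos: [0.6145, 0.2206, 0.1347]
tcp_rot: [[-0.238, 0.971, -0.007], [0.971, 0.238, -0.002], [0.0, -0.007, -1.0]]
force: [0.5, -0.5, 0.1]
opening: 0.0648
gripper_force: 0.0
```

send_rows(plan=[{"wx":0,"wy":0,"wz":0,"dx":-0.03,"dy":-0.015,"dz":-0.025,"claw":50},{"wx":0,"wy":0,"wz":0,"dx":-0.05,"dy":-0.03,"dz":-0.05,"claw":20},{"wx":0,"wy":0,"wz":0,"dx":-0.05,"dy":-0.04,"dz":-0.08,"claw":0},{"wx":0,"wy":0,"wz":0,"dx":-0.05,"dy":-0.04,"dz":-0.1,"claw":0},{"wx":0,"wy":0,"wz":0,"dx":-0.05,"dy":-0.04,"dz":-0.1,"claw":0}])

```text
t: 39.9
eef_pos: [0.5921, 0.1633, 0.2419]
tcp_rot: [[-0.237, 0.971, 0.008], [0.971, 0.237, 0.001], [-0.001, 0.008, -1.0]]
force: [1.3, -0.3, -0.2]
opening: 0.0331
gripper_force: 0.0
```

send_rows(plan=[{"wx":0,"wy":0,"wz":0,"dx":0,"dy":0,"dz":0,"claw":0},{"wx":0,"wy":0,"wz":0,"dx":0,"dy":0,"dz":0,"claw":0},{"wx":0,"wy":0,"wz":0,"dx":0,"dy":0,"dz":0,"claw":0},{"wx":0,"wy":0,"wz":0,"dx":0,"dy":0,"dz":0,"claw":0},{"wx":0,"wy":0,"wz":0,"dx":0,"dy":0,"dz":0,"claw":0}])

```text
t: 40.4
eef_pos: [0.5898, 0.1633, 0.2364]
tcp_rot: [[-0.238, 0.971, -0.001], [0.971, 0.238, -0.0], [0.0, -0.001, -1.0]]
force: [0.9, 0.2, 0.1]
opening: 0.001
gripper_force: 0.0
```

```bash
python3 - <<'E'
from h import *
im,cal=snap('wrist','w8.png')
for t in (110,150): white(cal,im,.037,t)
for q in('puck_big_round','puck_square','puck_oblong','puck_small_round'): find(q,'wrist',cal,.037)
for q,z in (('key_bar_top',.054),('key_round_top',.054),('key_square_top',.054)): find(q,'wrist',cal,z)
go(600,170,240,13.8)
im,cal=snap('scene','s2.png')
E
```

```text
white px [260.  48.] c 488.8 296.0 size 84.1 65.7 ang 24.6 circ 487.3 292.3 d90.6
white px [345. 107.] c 595.2 246.6 size 28.3 33.2 ang 14.1 circ 594.2 246.4 d40.9
white px [258.  47.] c 488.5 295.4 size 82.0 65.3 ang 23.4 circ 486.8 292.2 d89.7
puck_big_round s0.73 px [271.  40.] c 499 300 size 61 64 ang 30
puck_square s0.64 px [272. 139.] c 526 199 size 53 51 ang 13
puck_oblong s0.86 px [358.  42.] c 590 325 size 46 86 ang 14
puck_small_round s0.60 px [359. 138.] c 616 220 size 44 44 ang 15
from [590.1 163.2 237.4] yaw 13.8 q6 -0.10 t 40.8 F [-0.8  0.  -0.3] open 0.4 g 0.0
  dx 0.0043 dy 0.0112 dz -0.0026 wz -0.04
```

View pics/w8.png

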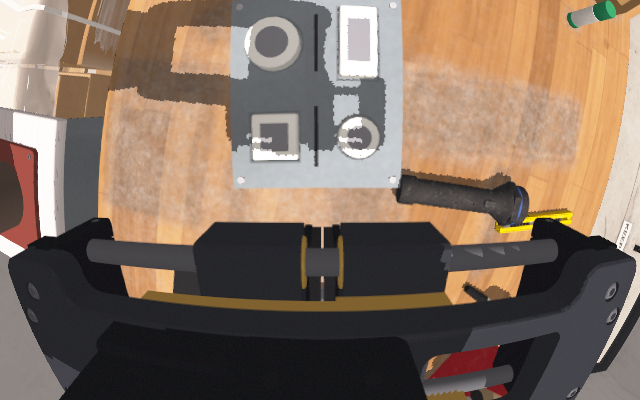

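All four pucks show seated, at (272,42), (358,42), (274,139) and (359,138). Next are the keys, pressed with the closed fingers.

```bash
python3 - <<'E'
from h import *
im,cal=snap('top'); white(cal,im,.054,130,'top')
for q in('key_bar_top','key_round_top','key_square_top'): find(q,'top',cal,.054,2)
c=go(657,-104,100,13.8)
E
```

```text
white px [538. 284.] c 351.4 -574.3 size 90.4 71.9 ang 83.7 circ 351.1 -574.7 d91.8
white px [205. 243.] c 487.3 291.8 size 84.6 66.7 ang 20.5 circ 484.9 288.5 d94.0
white px [187. 219.] c 537.2 323.5 size 109.7 83.9 ang 6.5 circ 536.9 328.0 d124.8
key_bar_top s0.72 px [329. 182.] c 641 -34 size 63 21 ang 12
key_round_top s0.43 px [350. 170.] c 656 -105 size 32 30 ang 88
key_square_top s0.64 px [203. 239.] c 498 296 size 61 58 ang 88
key_square_top s0.62 px [376. 170.] c 670 -172 size 32 30 ang 88
from [590.1 163.2 237.4] yaw 13.8 q6 -0.10 t 41.0 F [-0.8  0.1 -1.1] open 0.7 g 0.0
  dx -0.1377 dy 0.0007 dz 0.0687 wz -0.02
  dx -0.1377 dy 0.0007 dz 0.0687 wz -0.02
```

send_rows(plan=[{"wx":0,"wy":0,"wz":0,"dx":-0.045,"dy":0,"dz":0.01,"claw":0},{"wx":0,"wy":0,"wz":0,"dx":-0.09,"dy":0,"dz":0.02,"claw":0},{"wx":0,"wy":0,"wz":0,"dx":-0.135,"dy":0,"dz":0.03,"claw":0},{"wx":0,"wy":0,"wz":0,"dx":-0.18,"dy":0.001,"dz":0.04,"claw":0},{"wx":0,"wy":0,"wz":0,"dx":-0.225,"dy":0.001,"dz":0.06,"claw":0}])

```text
t: 41.55
eef_pos: [0.646, -0.057, 0.1788]
tcp_rot: [[-0.238, 0.971, 0.004], [0.971, 0.238, -0.001], [-0.002, 0.003, -1.0]]
force: [0.5, 0.1, 1.2]
opening: 0.0006
gripper_force: 0.0
```

send_rows(plan=[{"wx":0,"wy":0,"wz":0,"dx":-0.025,"dy":0,"dz":0.02,"claw":0},{"wx":0,"wy":0,"wz":0,"dx":-0.05,"dy":0,"dz":0.04,"claw":0},{"wx":0,"wy":0,"wz":0,"dx":-0.0505,"dy":0,"dz":0.06,"claw":0},{"wx":0,"wy":0,"wz":0,"dx":-0.0505,"dy":0,"dz":0.077,"claw":0},{"wx":0,"wy":0,"wz":0,"dx":-0.0505,"dy":0,"dz":0.077,"claw":0}])

```text
t: 42.05
eef_pos: [0.6543, -0.1033, 0.0968]
tcp_rot: [[-0.238, 0.971, -0.006], [0.971, 0.238, 0.002], [0.003, -0.005, -1.0]]
force: [-0.1, 0.3, 0.1]
opening: 0.0
gripper_force: 0.0
```

send_rows(plan=[{"wx":0,"wy":0,"wz":0,"dx":0,"dy":0,"dz":0,"claw":0},{"wx":0,"wy":0,"wz":0,"dx":0,"dy":0,"dz":0,"claw":0},{"wx":0,"wy":0,"wz":0,"dx":0,"dy":0,"dz":0,"claw":0},{"wx":0,"wy":0,"wz":0,"dx":0,"dy":0,"dz":0,"claw":0},{"wx":0,"wy":0,"wz":0,"dx":0,"dy":0,"dz":0,"claw":0}])

```text
t: 42.55
eef_pos: [0.6569, -0.104, 0.1011]
tcp_rot: [[-0.238, 0.971, 0.001], [0.971, 0.238, -0.0], [-0.001, 0.001, -1.0]]
force: [-0.3, -0.6, -0.3]
opening: 0.0006
gripper_force: 0.0
```

```bash
python3 - <<'E'
from h import *
im,cal=snap('wrist','w9.png')
for t in (110,150,200): white(cal,im,.054,t)
c=go(657,-104,70.5,13.8)
E
```

```text
white px [456. 387.] c 824.0 -237.7 size 73.9 17.4 ang 13.3 circ 824.2 -238.5 d75.1
white px [321. 214.] c 653.4 -95.4 size 30.6 18.5 ang 13.7 circ 654.6 -100.2 d30.7
white px [598. 150.] c 868.0 7.8 size 14.4 77.2 ang 68.9 circ 867.3 5.9 d77.7
white px [321. 215.] c 653.4 -95.4 size 30.6 17.2 ang 13.7 circ 654.6 -100.5 d30.6
white px [376. 162.] c 676.8 -54.8 size 23.5 32.9 ang 12.1 circ 677.1 -54.4 d37.7
white px [598. 150.] c 868.0 7.8 size 14.4 77.2 ang 68.9 circ 867.3 5.9 d77.7
white px [323. 116.] c 640.5 -36.2 size 63.1 21.6 ang 12.9 circ 640.4 -36.0 d65.4
white px [378.  81.] c 665.0 -10.5 size 27.6 44.2 ang 12.4 circ 666.7 -9.7 d48.0
white px [321. 216.] c 653.7 -96.6 size 29.2 13.3 ang 13.7 circ 654.4 -99.5 d29.3
white px [375. 162.] c 676.5 -54.6 size 22.9 31.8 ang 14.0 circ 676.5 -54.6 d36.9
white px [323. 115.] c 640.6 -35.8 size 62.4 20.6 ang 13.0 circ 640.3 -35.2 d64.7
white px [377.  82.] c 664.9 -11.5 size 26.9 42.4 ang 12.7 circ 666.3 -11.2 d45.6
from [ 656.8 -104.   100.9] yaw 13.8 q6 -0.52 t 42.6 F [-0.1  0.5  0.2] open 0.4 g 0.0
  dx -0.0000 dy 0.0002 dz 0.0304 wz -0.03
```

send_rows(plan=[{"wx":0,"wy":0,"wz":0,"dx":-0.002,"dy":0,"dz":0.012,"claw":0},{"wx":0,"wy":0,"wz":0,"dx":-0.002,"dy":0,"dz":0.022,"claw":0},{"wx":0,"wy":0,"wz":0,"dx":-0.002,"dy":0,"dz":0.027,"claw":0},{"wx":0,"wy":0,"wz":0,"dx":-0.002,"dy":0,"dz":0.0305,"claw":0},{"wx":0,"wy":0,"wz":0,"dx":-0.002,"dy":0,"dz":0.0305,"claw":0}])

```text
t: 43.1
eef_pos: [0.6565, -0.1061, 0.0703]
tcp_rot: [[-0.238, 0.971, -0.002], [0.971, 0.238, 0.0], [0.001, -0.002, -1.0]]
force: [-3.8, 0.6, 7.8]
opening: 0.0002
gripper_force: 3.8
```

send_rows(plan=[{"wx":0,"wy":0,"wz":0,"dx":0,"dy":0,"dz":0,"claw":0},{"wx":0,"wy":0,"wz":0,"dx":0,"dy":0,"dz":0,"claw":0},{"wx":0,"wy":0,"wz":0,"dx":0,"dy":0,"dz":0,"claw":0},{"wx":0,"wy":0,"wz":0,"dx":0,"dy":0,"dz":0,"claw":0},{"wx":0,"wy":0,"wz":0,"dx":0,"dy":0,"dz":0,"claw":0}])

```text
t: 43.6
eef_pos: [0.6565, -0.1061, 0.0704]
tcp_rot: [[-0.238, 0.971, -0.002], [0.971, 0.238, 0.0], [0.0, -0.001, -1.0]]
force: [-4.4, 0.3, 6.9]
opening: 0.0004
gripper_force: 3.8
```

```bash
python3 - <<'E'
from h import *
c=go(674,-174,100,13.8)
E
```

```text
from [ 656.5 -106.1   70.4] yaw 13.8 q6 -0.52 t 43.6 F [-4.4  0.3  6.9] open 0.4 g 3.8
  dx -0.0701 dy 0.0008 dz -0.0296 wz -0.04
```

send_rows(plan=[{"wx":0,"wy":0,"wz":0,"dx":0,"dy":0,"dz":-0.015,"claw":0},{"wx":0,"wy":0,"wz":0,"dx":0,"dy":0,"dz":-0.03,"claw":0},{"wx":0,"wy":0,"wz":0,"dx":-0.03,"dy":0,"dz":-0.03,"claw":0},{"wx":0,"wy":0,"wz":0,"dx":-0.06,"dy":0,"dz":-0.03,"claw":0},{"wx":0,"wy":0,"wz":0,"dx":-0.071,"dy":0,"dz":-0.03,"claw":0}])

```text
t: 44.1
eef_pos: [0.675, -0.1777, 0.1016]
tcp_rot: [[-0.236, 0.972, 0.002], [0.972, 0.236, -0.002], [-0.002, 0.002, -1.0]]
force: [0.3, -0.5, 0.4]
opening: 0.0005
gripper_force: 0.0
```

send_rows(plan=[{"wx":0,"wy":0,"wz":0,"dx":0,"dy":0,"dz":0.005,"claw":0},{"wx":0,"wy":0,"wz":0,"dx":0,"dy":0,"dz":0.015,"claw":0},{"wx":0,"wy":0,"wz":0,"dx":0,"dy":0,"dz":0.024,"claw":0},{"wx":0,"wy":0,"wz":0,"dx":0,"dy":0,"dz":0.03,"claw":0},{"wx":0,"wy":0,"wz":0,"dx":0,"dy":0,"dz":0.03,"claw":0}])

```text
t: 44.6
eef_pos: [0.6737, -0.1737, 0.0705]
tcp_rot: [[-0.239, 0.971, -0.001], [0.971, 0.239, 0.001], [0.001, -0.001, -1.0]]
force: [-2.8, 1.2, 4.4]
opening: 0.0001
gripper_force: 2.3
```

send_rows(plan=[{"wx":0,"wy":0,"wz":0,"dx":0,"dy":0,"dz":0,"claw":0},{"wx":0,"wy":0,"wz":0,"dx":0,"dy":0,"dz":0,"claw":0},{"wx":0,"wy":0,"wz":0,"dx":0,"dy":0,"dz":0,"claw":0},{"wx":0,"wy":0,"wz":0,"dx":0,"dy":0,"dz":0,"claw":0},{"wx":0,"wy":0,"wz":0,"dx":0,"dy":0,"dz":0,"claw":0}])

```text
t: 45.1
eef_pos: [0.6737, -0.1737, 0.0704]
tcp_rot: [[-0.239, 0.971, -0.001], [0.971, 0.239, 0.001], [0.001, -0.001, -1.0]]
force: [-3.1, 1.5, 7.2]
opening: 0.0003
gripper_force: 3.8
```

```bash
python3 - <<'E'
from h import *
c=go(674,-175,70,13.8)
im,cal=snap('scene'); 
for q in('puck_big_round','puck_square','puck_oblong','puck_small_round'): find(q,'scene',cal,.037)
E
```

```text
from [ 673.7 -173.7   70.4] yaw 13.8 q6 -0.61 t 45.1 F [-3.1  1.5  7.2] open 0.3 g 3.8
  dx -0.0014 dy -0.0000 dz 0.0004 wz 0.03
puck_big_round s0.64 px [442. 226.] c 511 301 size 77 62 ang 0
puck_square s0.80 px [400. 222.] c 539 198 size 66 54 ang 17
puck_small_round s0.64 px [400. 222.] c 538 199 size 65 51 ang 17
```

Good. Now the round key again, then the bar.

send_rows(plan=[{"wx":0,"wy":0,"wz":0,"dx":0,"dy":0,"dz":-0.015,"claw":0},{"wx":0,"wy":0,"wz":0,"dx":0,"dy":0,"dz":-0.03,"claw":0},{"wx":0,"wy":0,"wz":0,"dx":0.03,"dy":0,"dz":-0.03,"claw":0},{"wx":0,"wy":0,"wz":0,"dx":0.06,"dy":0,"dz":-0.03,"claw":0},{"wx":0,"wy":0,"wz":0,"dx":0.071,"dy":0,"dz":-0.03,"claw":0}])

```text
t: 45.85
eef_pos: [0.6567, -0.1035, 0.1007]
tcp_rot: [[-0.24, 0.971, 0.0], [0.971, 0.24, 0.001], [0.001, 0.0, -1.0]]
force: [0.3, -0.2, -0.7]
opening: 0.0002
gripper_force: 0.0
```

send_rows(plan=[{"wx":0,"wy":0,"wz":0,"dx":0,"dy":0,"dz":0.005,"claw":0},{"wx":0,"wy":0,"wz":0,"dx":0,"dy":0,"dz":0.015,"claw":0},{"wx":0,"wy":0,"wz":0,"dx":0,"dy":0,"dz":0.024,"claw":0},{"wx":0,"wy":0,"wz":0,"dx":0,"dy":0,"dz":0.03,"claw":0},{"wx":0,"wy":0,"wz":0,"dx":0,"dy":0,"dz":0.03,"claw":0}])

```text
t: 46.35
eef_pos: [0.6572, -0.1072, 0.0704]
tcp_rot: [[-0.237, 0.972, -0.001], [0.972, 0.237, -0.0], [0.0, -0.001, -1.0]]
force: [-2.9, 0.3, 6.5]
opening: 0.0006
gripper_force: 3.2
```

send_rows(plan=[{"wx":0,"wy":0,"wz":0,"dx":0,"dy":0,"dz":0,"claw":0},{"wx":0,"wy":0,"wz":0,"dx":0,"dy":0,"dz":0,"claw":0},{"wx":0,"wy":0,"wz":0,"dx":0,"dy":0,"dz":0,"claw":0},{"wx":0,"wy":0,"wz":0,"dx":0,"dy":0,"dz":0,"claw":0},{"wx":0,"wy":0,"wz":0,"dx":0,"dy":0,"dz":0,"claw":0}])

```text
t: 46.85
eef_pos: [0.6571, -0.1072, 0.0703]
tcp_rot: [[-0.237, 0.972, -0.0], [0.972, 0.237, -0.0], [-0.0, -0.0, -1.0]]
force: [-3.3, -0.4, 6.9]
opening: 0.0002
gripper_force: 3.9
```

send_rows(plan=[{"wx":0,"wy":0,"wz":0,"dx":0,"dy":0,"dz":-0.015,"claw":0},{"wx":0,"wy":0,"wz":0,"dx":0,"dy":0,"dz":-0.03,"claw":0},{"wx":0,"wy":0,"wz":0,"dx":0.03,"dy":0,"dz":-0.03,"claw":0},{"wx":0,"wy":0,"wz":0,"dx":0.06,"dy":0,"dz":-0.03,"claw":0},{"wx":0,"wy":0,"wz":0,"dx":0.071,"dy":0,"dz":-0.03,"claw":0}])

```text
t: 47.35
eef_pos: [0.6398, -0.0352, 0.1007]
tcp_rot: [[-0.239, 0.971, 0.0], [0.971, 0.239, 0.001], [0.001, 0.0, -1.0]]
force: [-0.3, 0.4, -0.6]
opening: 0.0005
gripper_force: 0.0
```

send_rows(plan=[{"wx":0,"wy":0,"wz":0,"dx":0,"dy":0,"dz":0.005,"claw":0},{"wx":0,"wy":0,"wz":0,"dx":0,"dy":0,"dz":0.015,"claw":0},{"wx":0,"wy":0,"wz":0,"dx":0,"dy":0,"dz":0.024,"claw":0},{"wx":0,"wy":0,"wz":0,"dx":0,"dy":0,"dz":0.03,"claw":0},{"wx":0,"wy":0,"wz":0,"dx":0,"dy":0,"dz":0.03,"claw":0}])

```text
t: 47.85
eef_pos: [0.6403, -0.0383, 0.0703]
tcp_rot: [[-0.237, 0.972, -0.001], [0.972, 0.237, -0.0], [-0.0, -0.001, -1.0]]
force: [-2.5, 0.1, 5.7]
opening: 0.0
gripper_force: 3.6
```

send_rows(plan=[{"wx":0,"wy":0,"wz":0,"dx":0,"dy":0,"dz":0,"claw":0},{"wx":0,"wy":0,"wz":0,"dx":0,"dy":0,"dz":0,"claw":0},{"wx":0,"wy":0,"wz":0,"dx":0,"dy":0,"dz":0,"claw":0},{"wx":0,"wy":0,"wz":0,"dx":0,"dy":0,"dz":0,"claw":0},{"wx":0,"wy":0,"wz":0,"dx":0,"dy":0,"dz":0,"claw":0}])

```text
t: 48.35
eef_pos: [0.6403, -0.0383, 0.0703]
tcp_rot: [[-0.237, 0.972, -0.0], [0.972, 0.237, -0.0], [-0.0, -0.0, -1.0]]
force: [-3.3, -0.5, 8.0]
opening: 0.0005
gripper_force: 4.0
```

send_rows(plan=[{"wx":0,"wy":0,"wz":0,"dx":0,"dy":0,"dz":-0.02,"claw":0},{"wx":0,"wy":0,"wz":0,"dx":0,"dy":0,"dz":-0.04,"claw":0},{"wx":0,"wy":0,"wz":0,"dx":0,"dy":0,"dz":-0.08,"claw":0},{"wx":0,"wy":0,"wz":0,"dx":0,"dy":0,"dz":-0.12,"claw":30},{"wx":0,"wy":0,"wz":0,"dx":0,"dy":0,"dz":-0.17,"claw":50}])

```text
t: 48.85
eef_pos: [0.6388, -0.0379, 0.2384]
tcp_rot: [[-0.237, 0.972, -0.005], [0.972, 0.237, 0.001], [0.002, -0.005, -1.0]]
force: [0.9, 0.3, 0.0]
opening: 0.0099
gripper_force: 0.0
```

```bash
python3 - <<'E'
from h import *
c=go(588,168,240,13.8)
E
```

```text
from [638.8 -37.9 238.4] yaw 13.7 q6 -0.42 t 48.9 F [0.9 0.3 0. ] open 9.9 g 0.0
  dx 0.2121 dy -0.0007 dz -0.0016 wz -0.11
```

send_rows(plan=[{"wx":0,"wy":0,"wz":0,"dx":0.045,"dy":0,"dz":0,"claw":60},{"wx":0,"wy":0,"wz":0,"dx":0.09,"dy":0,"dz":0,"claw":70},{"wx":0,"wy":0,"wz":0,"dx":0.135,"dy":0,"dz":0,"claw":80},{"wx":0,"wy":0,"wz":0,"dx":0.18,"dy":0,"dz":0,"claw":80},{"wx":0,"wy":0,"wz":0,"dx":0.212,"dy":0,"dz":0,"claw":80}])

```text
t: 49.35
eef_pos: [0.589, 0.1705, 0.239]
tcp_rot: [[-0.238, 0.971, -0.001], [0.971, 0.238, 0.0], [0.001, -0.001, -1.0]]
force: [0.3, 0.1, -0.5]
opening: 0.0482
gripper_force: 0.0
```

send_rows(plan=[{"wx":0,"wy":0,"wz":0,"dx":0,"dy":0,"dz":0,"claw":80},{"wx":0,"wy":0,"wz":0,"dx":0,"dy":0,"dz":0,"claw":80},{"wx":0,"wy":0,"wz":0,"dx":0,"dy":0,"dz":0,"claw":80},{"wx":0,"wy":0,"wz":0,"dx":0,"dy":0,"dz":0,"claw":80},{"wx":0,"wy":0,"wz":0,"dx":0,"dy":0,"dz":0,"claw":80}])

```text
t: 49.85
eef_pos: [0.5901, 0.1675, 0.2397]
tcp_rot: [[-0.236, 0.972, -0.0], [0.972, 0.236, -0.0], [-0.0, -0.0, -1.0]]
force: [0.0, -0.8, -0.1]
opening: 0.0694
gripper_force: 0.0
```

```bash
python3 - <<'E'
from h import *
im,cal=snap('wrist','w10.png')
for q in('puck_big_round','puck_square','puck_oblong','puck_small_round'): find(q,'wrist',cal,.037)
cv2.imwrite('pics/w10c.png',cv2.resize(im[0:200,220:420,::-1],(600,600),interpolation=cv2.INTER_CUBIC))
go(524,198.8,130,13.8)
go(450.7,-29.7,140,4,cur=[524,198.8,140,13.8])
E
```

```text
puck_big_round s0.57 px [270.  43.] c 499 301 size 61 64 ang 28
puck_square s0.82 px [272. 141.] c 526 199 size 53 51 ang 14
puck_oblong s0.82 px [355.  45.] c 590 325 size 44 86 ang 13
puck_small_round s0.70 px [357. 141.] c 615 220 size 44 44 ang 15
from [589.8 168.5 239.9] yaw 13.7 q6 -0.09 t 50.1 F [ 0.4  0.2 -0.2] open 69.6 g 0.0
  dx 0.0451 dy -0.0568 dz 0.1099 wz -0.07
from [524.  198.8 140. ] yaw 13.8 q6 -0.09 t 50.1 F [ 0.4  0.2 -0.2] open 69.6 g 0.0
  dx -0.2044 dy -0.1257 dz -0.0000 wz 9.80
```

View pics/w10c.png

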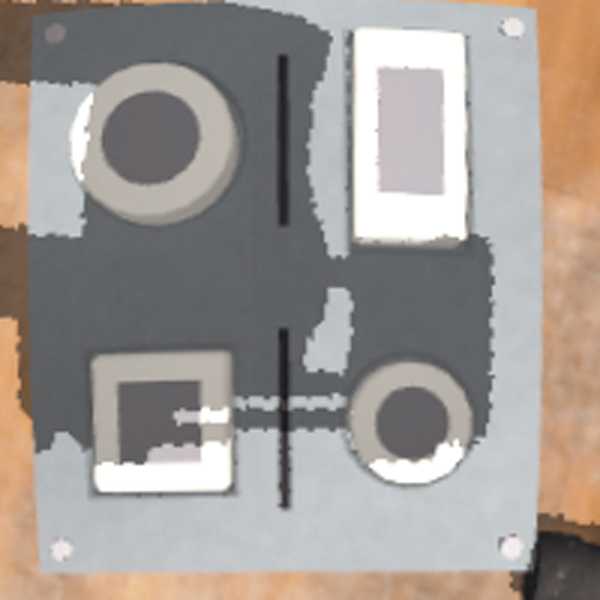

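All four pucks are still fully seated, so the writing is done. Now I return the square.

send_rows(newtons=35, plan=[{"wx":0,"wy":0,"wz":0,"dx":0.015,"dy":-0.02,"dz":0.02,"claw":80},{"wx":0,"wy":0,"wz":0,"dx":0.03,"dy":-0.04,"dz":0.04,"claw":80},{"wx":0,"wy":0,"wz":0,"dx":0.045,"dy":-0.057,"dz":0.06,"claw":80},{"wx":0,"wy":0,"wz":0,"dx":0.045,"dy":-0.057,"dz":0.09,"claw":80},{"wx":0,"wy":0,"wz":0,"dx":0.045,"dy":-0.057,"dz":0.12,"claw":80}])

```text
t: 50.6
eef_pos: [0.5236, 0.1995, 0.1197]
tcp_rot: [[-0.239, 0.971, 0.002], [0.971, 0.239, 0.0], [-0.0, 0.002, -1.0]]
force: [0.3, -0.4, -0.1]
opening: 0.0695
gripper_force: 0.0
```

send_rows(plan=[{"wx":0,"wy":0,"wz":0,"dx":0,"dy":0,"dz":0.03,"claw":80},{"wx":0,"wy":0,"wz":0,"dx":0,"dy":0,"dz":0.05,"claw":80},{"wx":0,"wy":0,"wz":0,"dx":0,"dy":0,"dz":0.066,"claw":80},{"wx":0,"wy":0,"wz":0,"dx":0,"dy":0,"dz":0.0715,"claw":80},{"wx":0,"wy":0,"wz":0,"dx":0,"dy":0,"dz":0.0715,"claw":80}])

```text
t: 51.1
eef_pos: [0.5234, 0.1989, 0.0479]
tcp_rot: [[-0.238, 0.971, -0.001], [0.971, 0.238, -0.0], [-0.0, -0.001, -1.0]]
force: [-0.1, 0.4, -0.6]
opening: 0.0693
gripper_force: 0.0
```

send_rows(plan=[{"wx":0,"wy":0,"wz":0,"dx":0,"dy":0,"dz":0,"claw":50},{"wx":0,"wy":0,"wz":0,"dx":0,"dy":0,"dz":0,"claw":40},{"wx":0,"wy":0,"wz":0,"dx":0,"dy":0,"dz":0,"claw":40},{"wx":0,"wy":0,"wz":0,"dx":0,"dy":0,"dz":0,"claw":40},{"wx":0,"wy":0,"wz":0,"dx":0,"dy":0,"dz":0,"claw":40}])

```text
t: 51.6
eef_pos: [0.5246, 0.1991, 0.0495]
tcp_rot: [[-0.238, 0.971, 0.002], [0.971, 0.238, 0.0], [-0.0, 0.002, -1.0]]
force: [0.1, -0.3, 4.8]
opening: 0.0511
gripper_force: 35.0
```

send_rows(plan=[{"wx":0,"wy":0,"wz":0,"dx":0,"dy":0,"dz":-0.01,"claw":40},{"wx":0,"wy":0,"wz":0,"dx":0,"dy":0,"dz":-0.03,"claw":40},{"wx":0,"wy":0,"wz":0,"dx":0,"dy":0,"dz":-0.06,"claw":40},{"wx":0,"wy":0,"wz":0,"dx":0,"dy":0,"dz":-0.09,"claw":40},{"wx":0,"wy":0,"wz":0,"dx":0,"dy":0,"dz":-0.09,"claw":40}])

```text
t: 52.1
eef_pos: [0.5265, 0.1997, 0.1435]
tcp_rot: [[-0.238, 0.971, 0.008], [0.971, 0.238, 0.002], [-0.0, 0.008, -1.0]]
force: [1.1, 0.3, -0.9]
opening: 0.0516
gripper_force: 35.0
```

```bash
python3 - <<'E'
from h import *
s=r.get_state();p=s['eef_pos']*1000
go(452,-32,p[2],13.8)
E
```

```text
from [526.5 199.7 143.5] yaw 13.8 q6 -0.02 t 52.1 F [ 1.1  0.3 -0.9] open 51.6 g 35.0
  dx -0.1036 dy -0.0638 dz -0.0000 wz -0.02
  dx -0.1036 dy -0.0638 dz -0.0000 wz -0.02
```

send_rows(plan=[{"wx":0,"wy":0,"wz":0,"dx":-0.035,"dy":-0.021,"dz":0,"claw":40},{"wx":0,"wy":0,"wz":0,"dx":-0.07,"dy":-0.043,"dz":0,"claw":40},{"wx":0,"wy":0,"wz":0,"dx":-0.105,"dy":-0.064,"dz":0,"claw":40},{"wx":0,"wy":0,"wz":0,"dx":-0.14,"dy":-0.086,"dz":0,"claw":40},{"wx":0,"wy":0,"wz":0,"dx":-0.175,"dy":-0.107,"dz":0,"claw":40}])

```text
t: 52.6
eef_pos: [0.4598, 0.0024, 0.1375]
tcp_rot: [[-0.238, 0.971, -0.002], [0.971, 0.238, 0.0], [0.001, -0.001, -1.0]]
force: [0.4, -0.5, -0.4]
opening: 0.0515
gripper_force: 35.0
```

send_rows(plan=[{"wx":0,"wy":0,"wz":0,"dx":-0.03,"dy":-0.019,"dz":0,"claw":40},{"wx":0,"wy":0,"wz":0,"dx":-0.03,"dy":-0.019,"dz":0.02,"claw":40},{"wx":0,"wy":0,"wz":0,"dx":-0.03,"dy":-0.019,"dz":0.04,"claw":40},{"wx":0,"wy":0,"wz":0,"dx":-0.03,"dy":-0.019,"dz":0.06,"claw":40},{"wx":0,"wy":0,"wz":0,"dx":-0.03,"dy":-0.019,"dz":0.075,"claw":40}])

```text
t: 53.1
eef_pos: [0.4485, -0.03, 0.0614]
tcp_rot: [[-0.237, 0.971, -0.003], [0.971, 0.237, 0.001], [0.001, -0.002, -1.0]]
force: [0.7, 0.4, -0.2]
opening: 0.0516
gripper_force: 35.0
```

send_rows(plan=[{"wx":0,"wy":0,"wz":0,"dx":0,"dy":0,"dz":0.01,"claw":40},{"wx":0,"wy":0,"wz":0,"dx":0,"dy":0,"dz":0.016,"claw":40},{"wx":0,"wy":0,"wz":0,"dx":0,"dy":0,"dz":0.02,"claw":40},{"wx":0,"wy":0,"wz":0,"dx":0,"dy":0,"dz":0.0235,"claw":40},{"wx":0,"wy":0,"wz":0,"dx":0,"dy":0,"dz":0.0235,"claw":40}])

```text
t: 53.6
eef_pos: [0.4507, -0.0302, 0.0405]
tcp_rot: [[-0.238, 0.971, 0.001], [0.971, 0.238, -0.0], [-0.001, 0.001, -1.0]]
force: [-0.0, -0.3, -0.4]
opening: 0.0515
gripper_force: 35.0
```

```bash
python3 - <<'E'
from h import *
go(452,-32,39.3,13.8)
go(497.8,304.2,130,13.8,cur=[453,-32,130,13.8])
E
```

```text
from [450.7 -30.2  40.5] yaw 13.8 q6 -0.48 t 53.6 F [-0.  -0.3 -0.4] open 51.5 g 35.0
  dx -0.0020 dy 0.0008 dz 0.0012 wz -0.03
from [453. -32. 130.] yaw 13.8 q6 -0.48 t 53.6 F [-0.  -0.3 -0.4] open 51.5 g 35.0
  dx 0.1579 dy 0.0619 dz -0.0000 wz -0.00
  dx 0.1579 dy 0.0619 dz -0.0000 wz -0.00
```

send_rows(plan=[{"wx":0,"wy":0,"wz":0,"dx":0,"dy":0,"dz":0.001,"claw":40},{"wx":0,"wy":0,"wz":0,"dx":0,"dy":0,"dz":0.001,"claw":80},{"wx":0,"wy":0,"wz":0,"dx":0,"dy":0,"dz":0.001,"claw":80},{"wx":0,"wy":0,"wz":0,"dx":0,"dy":0,"dz":0.001,"claw":80},{"wx":0,"wy":0,"wz":0,"dx":0,"dy":0,"dz":-0.04,"claw":80}])

```text
t: 54.1
eef_pos: [0.4453, -0.0291, 0.0752]
tcp_rot: [[-0.238, 0.971, -0.011], [0.971, 0.238, 0.003], [0.005, -0.01, -1.0]]
force: [-0.1, -0.8, -0.3]
opening: 0.0685
gripper_force: 0.0
```

send_rows(plan=[{"wx":0,"wy":0,"wz":0,"dx":0,"dy":0,"dz":-0.05,"claw":90},{"wx":0,"wy":0,"wz":0,"dx":0.035,"dy":0.014,"dz":-0.05,"claw":90},{"wx":0,"wy":0,"wz":0,"dx":0.075,"dy":0.03,"dz":-0.05,"claw":90},{"wx":0,"wy":0,"wz":0,"dx":0.115,"dy":0.046,"dz":-0.05,"claw":90},{"wx":0,"wy":0,"wz":0,"dx":0.155,"dy":0.062,"dz":-0.05,"claw":90}])

```text
t: 54.6
eef_pos: [0.4736, 0.1367, 0.1301]
tcp_rot: [[-0.237, 0.971, 0.001], [0.971, 0.237, 0.0], [-0.0, 0.001, -1.0]]
force: [0.9, -0.1, 0.2]
opening: 0.0781
gripper_force: 0.0
```

send_rows(plan=[{"wx":0,"wy":0,"wz":0,"dx":0.04,"dy":0.016,"dz":0,"claw":90},{"wx":0,"wy":0,"wz":0,"dx":0.08,"dy":0.032,"dz":0,"claw":90},{"wx":0,"wy":0,"wz":0,"dx":0.12,"dy":0.048,"dz":0,"claw":90},{"wx":0,"wy":0,"wz":0,"dx":0.1583,"dy":0.0633,"dz":0,"claw":90},{"wx":0,"wy":0,"wz":0,"dx":0.1583,"dy":0.0633,"dz":0.02,"claw":90}])

```text
t: 55.1
eef_pos: [0.4997, 0.3096, 0.1128]
tcp_rot: [[-0.242, 0.97, 0.007], [0.97, 0.242, 0.005], [0.003, 0.008, -1.0]]
force: [-0.0, -0.6, 1.1]
opening: 0.0779
gripper_force: 0.0
```

send_rows(plan=[{"wx":0,"wy":0,"wz":0,"dx":0,"dy":0,"dz":0.02,"claw":90},{"wx":0,"wy":0,"wz":0,"dx":0,"dy":0,"dz":0.035,"claw":90},{"wx":0,"wy":0,"wz":0,"dx":0,"dy":0,"dz":0.035,"claw":90},{"wx":0,"wy":0,"wz":0,"dx":0,"dy":0,"dz":0.035,"claw":90},{"wx":0,"wy":0,"wz":0,"dx":0,"dy":0,"dz":0.035,"claw":90}])

```text
t: 55.6
eef_pos: [0.4982, 0.304, 0.076]
tcp_rot: [[-0.237, 0.971, 0.002], [0.971, 0.237, 0.001], [0.0, 0.002, -1.0]]
force: [-0.1, -0.7, 0.4]
opening: 0.0784
gripper_force: 0.0
```

```bash
python3 - <<'E'
from h import *
go(497.7,304,48.3,13.8)
im,cal=snap('top')
for q in('puck_square','mat'): find(q,'top',cal,.028)
E
```

```text
from [498.2 304.   76. ] yaw 13.7 q6 0.17 t 55.6 F [-0.1 -0.7  0.4] open 78.4 g 0.0
  dx 0.0001 dy -0.0005 dz 0.0277 wz -0.08
puck_square s0.61 px [326. 249.] c 453 -29 size 52 53 ang 17
mat s0.72 px [398. 244.] c 466 -201 size 418 119 ang 88
```

send_rows(plan=[{"wx":0,"wy":0,"wz":0,"dx":0,"dy":0,"dz":0.015,"claw":90},{"wx":0,"wy":0,"wz":0,"dx":0,"dy":0,"dz":0.0265,"claw":90},{"wx":0,"wy":0,"wz":0,"dx":0,"dy":0,"dz":0.0265,"claw":90},{"wx":0,"wy":0,"wz":0,"dx":0,"dy":0,"dz":0.0265,"claw":60},{"wx":0,"wy":0,"wz":0,"dx":0,"dy":0,"dz":0.0265,"claw":50}])

```text
t: 56.25
eef_pos: [0.4973, 0.304, 0.0483]
tcp_rot: [[-0.238, 0.971, -0.0], [0.971, 0.238, -0.0], [-0.0, -0.0, -1.0]]
force: [-0.3, 0.2, 0.4]
opening: 0.0694
gripper_force: 0.0
```

send_rows(plan=[{"wx":0,"wy":0,"wz":0,"dx":0,"dy":0,"dz":0,"claw":50},{"wx":0,"wy":0,"wz":0,"dx":0,"dy":0,"dz":0,"claw":50},{"wx":0,"wy":0,"wz":0,"dx":0,"dy":0,"dz":0,"claw":50},{"wx":0,"wy":0,"wz":0,"dx":0,"dy":0,"dz":-0.01,"claw":50},{"wx":0,"wy":0,"wz":0,"dx":0,"dy":0,"dz":-0.03,"claw":50}])

```text
t: 56.75
eef_pos: [0.4957, 0.3033, 0.0773]
tcp_rot: [[-0.238, 0.971, -0.004], [0.971, 0.238, -0.002], [-0.001, -0.004, -1.0]]
force: [-0.5, 0.5, -1.5]
opening: 0.0611
gripper_force: 35.0
```

send_rows(plan=[{"wx":0,"wy":0,"wz":0,"dx":0,"dy":0,"dz":-0.03,"claw":50},{"wx":0,"wy":0,"wz":0,"dx":0,"dy":0,"dz":-0.06,"claw":50},{"wx":0,"wy":0,"wz":0,"dx":-0.03,"dy":-0.01,"dz":-0.06,"claw":50},{"wx":0,"wy":0,"wz":0,"dx":-0.065,"dy":-0.022,"dz":-0.06,"claw":50},{"wx":0,"wy":0,"wz":0,"dx":-0.105,"dy":-0.0355,"dz":-0.06,"claw":50}])

```text
t: 57.25
eef_pos: [0.4876, 0.193, 0.1394]
tcp_rot: [[-0.24, 0.971, 0.001], [0.971, 0.24, 0.0], [-0.0, 0.001, -1.0]]
force: [1.0, -0.1, -1.2]
opening: 0.0606
gripper_force: 35.0
```

send_rows(plan=[{"wx":0,"wy":0,"wz":0,"dx":-0.04,"dy":-0.0135,"dz":0,"claw":50},{"wx":0,"wy":0,"wz":0,"dx":-0.08,"dy":-0.027,"dz":0,"claw":50},{"wx":0,"wy":0,"wz":0,"dx":-0.12,"dy":-0.0405,"dz":0,"claw":50},{"wx":0,"wy":0,"wz":0,"dx":-0.16,"dy":-0.054,"dz":0,"claw":50},{"wx":0,"wy":0,"wz":0,"dx":-0.2,"dy":-0.0675,"dz":0,"claw":50}])

```text
t: 57.75
eef_pos: [0.4693, -0.0183, 0.1392]
tcp_rot: [[-0.238, 0.971, 0.001], [0.971, 0.238, -0.0], [-0.0, 0.001, -1.0]]
force: [1.5, -0.7, -1.0]
opening: 0.061
gripper_force: 35.0
```

send_rows(plan=[{"wx":0,"wy":0,"wz":0,"dx":-0.04,"dy":-0.0135,"dz":0,"claw":50},{"wx":0,"wy":0,"wz":0,"dx":-0.08,"dy":-0.027,"dz":0,"claw":50},{"wx":0,"wy":0,"wz":0,"dx":-0.12,"dy":-0.0405,"dz":0,"claw":50},{"wx":0,"wy":0,"wz":0,"dx":-0.12,"dy":-0.0405,"dz":0.02,"claw":50},{"wx":0,"wy":0,"wz":0,"dx":-0.12,"dy":-0.0405,"dz":0.05,"claw":50}])

```text
t: 58.25
eef_pos: [0.4606, -0.1456, 0.0906]
tcp_rot: [[-0.235, 0.972, 0.005], [0.972, 0.235, -0.003], [-0.004, 0.004, -1.0]]
force: [0.2, 0.0, -2.0]
opening: 0.0606
gripper_force: 35.0
```

send_rows(plan=[{"wx":0,"wy":0,"wz":0,"dx":0,"dy":0,"dz":0.015,"claw":50},{"wx":0,"wy":0,"wz":0,"dx":0,"dy":0,"dz":0.025,"claw":50},{"wx":0,"wy":0,"wz":0,"dx":0,"dy":0,"dz":0.035,"claw":50},{"wx":0,"wy":0,"wz":0,"dx":0,"dy":0,"dz":0.045,"claw":50},{"wx":0,"wy":0,"wz":0,"dx":0,"dy":0,"dz":0.047,"claw":50}])

```text
t: 58.75
eef_pos: [0.4586, -0.1426, 0.0406]
tcp_rot: [[-0.238, 0.971, -0.001], [0.971, 0.238, 0.0], [0.001, -0.001, -1.0]]
force: [-0.2, -0.4, -0.9]
opening: 0.0612
gripper_force: 35.0
```

```bash
python3 - <<'E'
from h import *
go(459.5,-143.5,39.4,13.8)
E
```

```text
from [ 458.6 -142.6   40.6] yaw 13.8 q6 -0.71 t 58.8 F [-0.2 -0.4 -0.9] open 61.2 g 35.0
  dx -0.0011 dy 0.0007 dz 0.0012 wz -0.02
```

send_rows(plan=[{"wx":0,"wy":0,"wz":0,"dx":0,"dy":0,"dz":0.0012,"claw":50},{"wx":0,"wy":0,"wz":0,"dx":0,"dy":0,"dz":0.0012,"claw":90},{"wx":0,"wy":0,"wz":0,"dx":0,"dy":0,"dz":0.0012,"claw":90},{"wx":0,"wy":0,"wz":0,"dx":0,"dy":0,"dz":0.0012,"claw":90},{"wx":0,"wy":0,"wz":0,"dx":0,"dy":0,"dz":-0.04,"claw":90}])

```text
t: 59.25
eef_pos: [0.4549, -0.141, 0.0771]
tcp_rot: [[-0.238, 0.971, -0.01], [0.971, 0.238, 0.005], [0.007, -0.008, -1.0]]
force: [-0.4, 0.6, 0.4]
opening: 0.0775
gripper_force: 0.0
```

send_rows(plan=[{"wx":0,"wy":0,"wz":0,"dx":0,"dy":0,"dz":-0.04,"claw":70},{"wx":0,"wy":0,"wz":0,"dx":0.025,"dy":0.014,"dz":-0.06,"claw":70},{"wx":0,"wy":0,"wz":0,"dx":0.06,"dy":0.034,"dz":-0.06,"claw":70},{"wx":0,"wy":0,"wz":0,"dx":0.095,"dy":0.054,"dz":-0.06,"claw":70},{"wx":0,"wy":0,"wz":0,"dx":0.13,"dy":0.073,"dz":-0.06,"claw":70}])

```text
t: 59.75
eef_pos: [0.4997, 0.0019, 0.1424]
tcp_rot: [[-0.237, 0.971, 0.002], [0.971, 0.237, -0.0], [-0.001, 0.002, -1.0]]
force: [-0.0, -0.2, 0.5]
opening: 0.0613
gripper_force: 0.0
```

send_rows(plan=[{"wx":0,"wy":0,"wz":0,"dx":0.037,"dy":0.021,"dz":0,"claw":70},{"wx":0,"wy":0,"wz":0,"dx":0.074,"dy":0.042,"dz":0,"claw":70},{"wx":0,"wy":0,"wz":0,"dx":0.111,"dy":0.063,"dz":0,"claw":70},{"wx":0,"wy":0,"wz":0,"dx":0.148,"dy":0.084,"dz":0,"claw":70},{"wx":0,"wy":0,"wz":0,"dx":0.185,"dy":0.105,"dz":0,"claw":70}])

```text
t: 60.25
eef_pos: [0.5574, 0.2072, 0.1418]
tcp_rot: [[-0.238, 0.971, 0.001], [0.971, 0.238, 0.0], [-0.0, 0.001, -1.0]]
force: [1.3, -0.3, 0.2]
opening: 0.0611
gripper_force: 0.0
```

send_rows(plan=[{"wx":0,"wy":0,"wz":0,"dx":0.037,"dy":0.021,"dz":0,"claw":70},{"wx":0,"wy":0,"wz":0,"dx":0.074,"dy":0.042,"dz":0,"claw":70},{"wx":0,"wy":0,"wz":0,"dx":0.11,"dy":0.062,"dz":0,"claw":70},{"wx":0,"wy":0,"wz":0,"dx":0.11,"dy":0.062,"dz":0.03,"claw":70},{"wx":0,"wy":0,"wz":0,"dx":0.11,"dy":0.062,"dz":0.05,"claw":70}])

```text
t: 60.75
eef_pos: [0.5909, 0.3286, 0.0906]
tcp_rot: [[-0.24, 0.971, 0.001], [0.971, 0.24, 0.0], [0.0, 0.001, -1.0]]
force: [-1.1, -0.5, -1.0]
opening: 0.0608
gripper_force: 0.0
```

send_rows(plan=[{"wx":0,"wy":0,"wz":0,"dx":0,"dy":0,"dz":0,"claw":70},{"wx":0,"wy":0,"wz":0,"dx":0,"dy":0,"dz":0,"claw":70},{"wx":0,"wy":0,"wz":0,"dx":0,"dy":0,"dz":0,"claw":70},{"wx":0,"wy":0,"wz":0,"dx":0,"dy":0,"dz":0,"claw":70},{"wx":0,"wy":0,"wz":0,"dx":0,"dy":0,"dz":0,"claw":70}])

```text
t: 61.25
eef_pos: [0.5918, 0.327, 0.0929]
tcp_rot: [[-0.237, 0.971, 0.002], [0.971, 0.237, 0.001], [0.0, 0.002, -1.0]]
force: [0.6, -0.1, -0.5]
opening: 0.0609
gripper_force: 0.0
```

```bash
python3 - <<'E'
from h import *
go(590.7,327.2,48.3,13.8)
im,cal=snap('top')
for q in('puck_square','puck_big_round'): find(q,'top',cal,.028)
for q in('puck_small_round','puck_oblong'): find(q,'top',cal,.037,2)
E
```

```text
from [591.8 327.   92.9] yaw 13.7 q6 0.15 t 61.2 F [ 0.6 -0.1 -0.5] open 60.9 g 0.0
  dx 0.0005 dy -0.0011 dz 0.0446 wz -0.06
puck_square s0.75 px [322. 250.] c 452 -29 size 52 52 ang 14
puck_big_round s0.86 px [367. 248.] c 459 -143 size 59 59 ang 88
puck_small_round s0.73 px [232. 195.] c 616 219 size 45 40 ang 62
puck_oblong s0.85 px [200. 202.] c 595 306 size 45 49 ang 14
```

send_rows(plan=[{"wx":0,"wy":0,"wz":0,"dx":0,"dy":-0.0003,"dz":0.02,"claw":70},{"wx":0,"wy":0,"wz":0,"dx":0,"dy":-0.0003,"dz":0.035,"claw":70},{"wx":0,"wy":0,"wz":0,"dx":0,"dy":-0.0003,"dz":0.0432,"claw":70},{"wx":0,"wy":0,"wz":0,"dx":0,"dy":-0.0003,"dz":0.0432,"claw":60},{"wx":0,"wy":0,"wz":0,"dx":0,"dy":-0.0003,"dz":0.0432,"claw":30}])

```text
t: 62.0
eef_pos: [0.5906, 0.3269, 0.048]
tcp_rot: [[-0.238, 0.971, -0.0], [0.971, 0.238, -0.0], [-0.0, -0.0, -1.0]]
force: [0.0, -0.1, 0.3]
opening: 0.052
gripper_force: 0.0
```

send_rows(plan=[{"wx":0,"wy":0,"wz":0,"dx":0,"dy":0,"dz":0,"claw":30},{"wx":0,"wy":0,"wz":0,"dx":0,"dy":0,"dz":0,"claw":30},{"wx":0,"wy":0,"wz":0,"dx":0,"dy":0,"dz":0,"claw":30},{"wx":0,"wy":0,"wz":0,"dx":0,"dy":0,"dz":0,"claw":30},{"wx":0,"wy":0,"wz":0,"dx":0,"dy":0,"dz":-0.01,"claw":30}])

```text
t: 62.5
eef_pos: [0.5898, 0.3264, 0.0569]
tcp_rot: [[-0.238, 0.971, -0.002], [0.971, 0.238, -0.001], [-0.0, -0.002, -1.0]]
force: [0.5, -0.4, -2.4]
opening: 0.0413
gripper_force: 35.0
```

send_rows(plan=[{"wx":0,"wy":0,"wz":0,"dx":0,"dy":0,"dz":-0.02,"claw":30},{"wx":0,"wy":0,"wz":0,"dx":0,"dy":0,"dz":-0.05,"claw":30},{"wx":0,"wy":0,"wz":0,"dx":0,"dy":0,"dz":-0.08,"claw":30},{"wx":0,"wy":0,"wz":0,"dx":-0.02,"dy":-0.01,"dz":-0.08,"claw":30},{"wx":0,"wy":0,"wz":0,"dx":-0.053,"dy":-0.0266,"dz":-0.08,"claw":30}])

```text
t: 63.0
eef_pos: [0.5783, 0.2704, 0.1406]
tcp_rot: [[-0.24, 0.971, 0.004], [0.971, 0.24, 0.002], [0.001, 0.004, -1.0]]
force: [0.5, -0.1, -2.0]
opening: 0.0415
gripper_force: 35.0
```

send_rows(plan=[{"wx":0,"wy":0,"wz":0,"dx":-0.036,"dy":-0.018,"dz":0,"claw":30},{"wx":0,"wy":0,"wz":0,"dx":-0.072,"dy":-0.036,"dz":0,"claw":30},{"wx":0,"wy":0,"wz":0,"dx":-0.108,"dy":-0.054,"dz":0,"claw":30},{"wx":0,"wy":0,"wz":0,"dx":-0.144,"dy":-0.072,"dz":0,"claw":30},{"wx":0,"wy":0,"wz":0,"dx":-0.18,"dy":-0.09,"dz":0,"claw":30}])

```text
t: 63.5
eef_pos: [0.5321, 0.0714, 0.1386]
tcp_rot: [[-0.238, 0.971, 0.0], [0.971, 0.238, -0.0], [-0.0, 0.0, -1.0]]
force: [1.1, -0.3, -0.3]
opening: 0.0413
gripper_force: 35.0
```

send_rows(plan=[{"wx":0,"wy":0,"wz":0,"dx":-0.036,"dy":-0.018,"dz":0,"claw":30},{"wx":0,"wy":0,"wz":0,"dx":-0.072,"dy":-0.036,"dz":0,"claw":30},{"wx":0,"wy":0,"wz":0,"dx":-0.108,"dy":-0.054,"dz":0,"claw":30},{"wx":0,"wy":0,"wz":0,"dx":-0.144,"dy":-0.072,"dz":0,"claw":30},{"wx":0,"wy":0,"wz":0,"dx":-0.18,"dy":-0.09,"dz":0,"claw":30}])

```text
t: 64.0
eef_pos: [0.4875, -0.1248, 0.1387]
tcp_rot: [[-0.238, 0.971, 0.0], [0.971, 0.238, -0.0], [-0.0, 0.0, -1.0]]
force: [-0.2, -0.6, -0.7]
opening: 0.0415
gripper_force: 35.0
```

send_rows(plan=[{"wx":0,"wy":0,"wz":0,"dx":-0.036,"dy":-0.018,"dz":0,"claw":30},{"wx":0,"wy":0,"wz":0,"dx":-0.072,"dy":-0.036,"dz":0,"claw":30},{"wx":0,"wy":0,"wz":0,"dx":-0.1,"dy":-0.05,"dz":0,"claw":30},{"wx":0,"wy":0,"wz":0,"dx":-0.12,"dy":-0.059,"dz":0.01,"claw":30},{"wx":0,"wy":0,"wz":0,"dx":-0.12,"dy":-0.059,"dz":0.04,"claw":30}])

```text
t: 64.5
eef_pos: [0.4613, -0.2588, 0.1017]
tcp_rot: [[-0.235, 0.972, 0.006], [0.972, 0.235, -0.006], [-0.007, 0.005, -1.0]]
force: [1.2, -0.0, -1.2]
opening: 0.0414
gripper_force: 35.0
```

```bash
python3 - <<'E'
from h import *
go(460,-254,39.4,13.8)
E
```

```text
from [ 461.3 -258.8  101.7] yaw 13.6 q6 -0.90 t 64.5 F [ 1.2 -0.  -1.2] open 41.4 g 35.0
  dx 0.0050 dy -0.0001 dz 0.0623 wz -0.22
```

send_rows(plan=[{"wx":0,"wy":0,"wz":0,"dx":0,"dy":0,"dz":0.02,"claw":30},{"wx":0,"wy":0,"wz":0,"dx":0,"dy":0,"dz":0.038,"claw":30},{"wx":0,"wy":0,"wz":0,"dx":0,"dy":0,"dz":0.05,"claw":30},{"wx":0,"wy":0,"wz":0,"dx":0,"dy":0,"dz":0.056,"claw":30},{"wx":0,"wy":0,"wz":0,"dx":0,"dy":0,"dz":0.058,"claw":30}])

```text
t: 65.0
eef_pos: [0.4593, -0.2538, 0.04]
tcp_rot: [[-0.238, 0.971, -0.001], [0.971, 0.238, 0.001], [0.001, -0.001, -1.0]]
force: [-6.1, 3.4, 9.0]
opening: 0.0417
gripper_force: 35.0
```

send_rows(plan=[{"wx":0,"wy":0,"wz":0,"dx":0,"dy":0,"dz":0,"claw":30},{"wx":0,"wy":0,"wz":0,"dx":0,"dy":0,"dz":0,"claw":30},{"wx":0,"wy":0,"wz":0,"dx":0,"dy":0,"dz":0,"claw":30},{"wx":0,"wy":0,"wz":0,"dx":0,"dy":0,"dz":0,"claw":30},{"wx":0,"wy":0,"wz":0,"dx":0,"dy":0,"dz":0,"claw":30}])

```text
t: 65.5
eef_pos: [0.4596, -0.2541, 0.0404]
tcp_rot: [[-0.238, 0.971, 0.0], [0.971, 0.238, -0.0], [-0.0, 0.0, -1.0]]
force: [0.8, 0.3, -1.0]
opening: 0.0416
gripper_force: 35.0
```

```bash
python3 - <<'E'
from h import *
go(460,-254,39.4,13.8)
E
```

```text
from [ 459.6 -254.1   40.4] yaw 13.8 q6 -0.90 t 65.5 F [ 0.8  0.3 -1. ] open 41.6 g 35.0
  dx 0.0000 dy 0.0004 dz 0.0010 wz -0.04
```

Contact was felt, so I'll release, then fetch the small round puck.

send_rows(plan=[{"wx":0,"wy":0,"wz":0,"dx":0,"dy":0,"dz":0,"claw":70},{"wx":0,"wy":0,"wz":0,"dx":0,"dy":0,"dz":0,"claw":70},{"wx":0,"wy":0,"wz":0,"dx":0,"dy":0,"dz":0,"claw":70},{"wx":0,"wy":0,"wz":0,"dx":0,"dy":0,"dz":-0.03,"claw":70},{"wx":0,"wy":0,"wz":0,"dx":0,"dy":0,"dz":-0.07,"claw":70}])

```text
t: 66.0
eef_pos: [0.4577, -0.2527, 0.1086]
tcp_rot: [[-0.238, 0.971, -0.005], [0.971, 0.238, 0.003], [0.004, -0.004, -1.0]]
force: [0.3, -0.2, -0.0]
opening: 0.0603
gripper_force: 0.0
```

send_rows(plan=[{"wx":0,"wy":0,"wz":0,"dx":0.02,"dy":0.0125,"dz":-0.03,"claw":70},{"wx":0,"wy":0,"wz":0,"dx":0.055,"dy":0.034,"dz":-0.03,"claw":70},{"wx":0,"wy":0,"wz":0,"dx":0.09,"dy":0.056,"dz":-0.03,"claw":70},{"wx":0,"wy":0,"wz":0,"dx":0.125,"dy":0.078,"dz":-0.03,"claw":70},{"wx":0,"wy":0,"wz":0,"dx":0.16,"dy":0.1,"dz":-0.03,"claw":70}])

```text
t: 66.5
eef_pos: [0.519, -0.0734, 0.1405]
tcp_rot: [[-0.237, 0.971, 0.001], [0.971, 0.237, -0.0], [-0.0, 0.001, -1.0]]
force: [0.3, -0.9, -0.3]
opening: 0.0611
gripper_force: 0.0
```

send_rows(plan=[{"wx":0,"wy":0,"wz":0,"dx":0.036,"dy":0.0225,"dz":0,"claw":70},{"wx":0,"wy":0,"wz":0,"dx":0.072,"dy":0.045,"dz":0,"claw":70},{"wx":0,"wy":0,"wz":0,"dx":0.108,"dy":0.0675,"dz":0,"claw":70},{"wx":0,"wy":0,"wz":0,"dx":0.144,"dy":0.09,"dz":0,"claw":70},{"wx":0,"wy":0,"wz":0,"dx":0.18,"dy":0.1125,"dz":0,"claw":70}])

```text
t: 67.0
eef_pos: [0.5854, 0.1285, 0.1403]
tcp_rot: [[-0.238, 0.971, 0.0], [0.971, 0.238, -0.0], [-0.0, 0.0, -1.0]]
force: [1.4, -1.3, -0.8]
opening: 0.0609
gripper_force: 0.0
```

send_rows(plan=[{"wx":0,"wy":0,"wz":0,"dx":0.035,"dy":0.022,"dz":0,"claw":70},{"wx":0,"wy":0,"wz":0,"dx":0.07,"dy":0.044,"dz":0,"claw":70},{"wx":0,"wy":0,"wz":0,"dx":0.0845,"dy":0.0535,"dz":0.02,"claw":70},{"wx":0,"wy":0,"wz":0,"dx":0.0845,"dy":0.0535,"dz":0.04,"claw":70},{"wx":0,"wy":0,"wz":0,"dx":0.0845,"dy":0.0535,"dz":0.05,"claw":70}])

```text
t: 67.5
eef_pos: [0.6156, 0.2221, 0.0878]
tcp_rot: [[-0.239, 0.971, -0.003], [0.971, 0.239, -0.001], [-0.0, -0.003, -1.0]]
force: [-0.7, -0.1, -0.4]
opening: 0.0604
gripper_force: 0.0
```

send_rows(plan=[{"wx":0,"wy":0,"wz":0,"dx":0,"dy":0,"dz":0,"claw":70},{"wx":0,"wy":0,"wz":0,"dx":0,"dy":0,"dz":0,"claw":70},{"wx":0,"wy":0,"wz":0,"dx":0,"dy":0,"dz":0,"claw":70},{"wx":0,"wy":0,"wz":0,"dx":0,"dy":0,"dz":0,"claw":70},{"wx":0,"wy":0,"wz":0,"dx":0,"dy":0,"dz":0,"claw":70}])

```text
t: 68.0
eef_pos: [0.6175, 0.2214, 0.0912]
tcp_rot: [[-0.237, 0.971, 0.002], [0.971, 0.237, 0.0], [0.0, 0.002, -1.0]]
force: [-0.0, -1.0, -0.1]
opening: 0.0609
gripper_force: 0.0
```

```bash
python3 - <<'E'
from h import *
go(617.1,221.3,48.3,13.8)
im,cal=snap('top')
for q in('puck_square','puck_big_round','puck_oblong'): find(q,'top',cal,.028)
E
```

```text
from [617.5 221.4  91.2] yaw 13.7 q6 -0.02 t 68.0 F [-0.  -1.  -0.1] open 60.9 g 0.0
  dx -0.0000 dy -0.0004 dz 0.0429 wz -0.07
puck_square s0.87 px [324. 248.] c 452 -28 size 52 52 ang 14
puck_oblong s0.73 px [410. 246.] c 460 -251 size 42 88 ang 12
```

send_rows(plan=[{"wx":0,"wy":0,"wz":0,"dx":0,"dy":0,"dz":0.02,"claw":70},{"wx":0,"wy":0,"wz":0,"dx":0,"dy":0,"dz":0.035,"claw":70},{"wx":0,"wy":0,"wz":0,"dx":0,"dy":0,"dz":0.0415,"claw":70},{"wx":0,"wy":0,"wz":0,"dx":0,"dy":0,"dz":0.0415,"claw":60},{"wx":0,"wy":0,"wz":0,"dx":0,"dy":0,"dz":0.0415,"claw":30}])

```text
t: 68.7
eef_pos: [0.6169, 0.2216, 0.0487]
tcp_rot: [[-0.238, 0.971, -0.0], [0.971, 0.238, -0.0], [0.0, -0.0, -1.0]]
force: [-0.4, -0.5, -0.5]
opening: 0.0513
gripper_force: 0.0
```

send_rows(plan=[{"wx":0,"wy":0,"wz":0,"dx":0,"dy":0,"dz":0,"claw":30},{"wx":0,"wy":0,"wz":0,"dx":0,"dy":0,"dz":0,"claw":30},{"wx":0,"wy":0,"wz":0,"dx":0,"dy":0,"dz":0,"claw":30},{"wx":0,"wy":0,"wz":0,"dx":0,"dy":0,"dz":0,"claw":30},{"wx":0,"wy":0,"wz":0,"dx":0,"dy":0,"dz":-0.01,"claw":30}])

```text
t: 69.2
eef_pos: [0.6156, 0.2213, 0.0575]
tcp_rot: [[-0.238, 0.971, -0.003], [0.971, 0.238, -0.001], [0.0, -0.003, -1.0]]
force: [-0.2, -0.8, -1.4]
opening: 0.045
gripper_force: 35.0
```

send_rows(plan=[{"wx":0,"wy":0,"wz":0,"dx":0,"dy":0,"dz":-0.02,"claw":30},{"wx":0,"wy":0,"wz":0,"dx":0,"dy":0,"dz":-0.05,"claw":30},{"wx":0,"wy":0,"wz":0,"dx":0,"dy":0,"dz":-0.08,"claw":30},{"wx":0,"wy":0,"wz":0,"dx":-0.02,"dy":-0.01,"dz":-0.08,"claw":30},{"wx":0,"wy":0,"wz":0,"dx":-0.056,"dy":-0.029,"dz":-0.08,"claw":30}])

```text
t: 69.7
eef_pos: [0.6033, 0.1618, 0.1414]
tcp_rot: [[-0.241, 0.971, 0.005], [0.971, 0.241, 0.001], [0.0, 0.005, -1.0]]
force: [-0.6, -0.6, -1.8]
opening: 0.0448
gripper_force: 35.0
```

send_rows(plan=[{"wx":0,"wy":0,"wz":0,"dx":-0.036,"dy":-0.0185,"dz":0,"claw":30},{"wx":0,"wy":0,"wz":0,"dx":-0.072,"dy":-0.037,"dz":0,"claw":30},{"wx":0,"wy":0,"wz":0,"dx":-0.108,"dy":-0.0555,"dz":0,"claw":30},{"wx":0,"wy":0,"wz":0,"dx":-0.144,"dy":-0.074,"dz":0,"claw":30},{"wx":0,"wy":0,"wz":0,"dx":-0.18,"dy":-0.0925,"dz":0,"claw":30}])

```text
t: 70.2
eef_pos: [0.5545, -0.038, 0.1394]
tcp_rot: [[-0.238, 0.971, 0.001], [0.971, 0.238, -0.0], [-0.0, 0.001, -1.0]]
force: [0.2, -0.8, -0.7]
opening: 0.0447
gripper_force: 35.0
```

send_rows(plan=[{"wx":0,"wy":0,"wz":0,"dx":-0.036,"dy":-0.0185,"dz":0,"claw":30},{"wx":0,"wy":0,"wz":0,"dx":-0.072,"dy":-0.037,"dz":0,"claw":30},{"wx":0,"wy":0,"wz":0,"dx":-0.108,"dy":-0.0555,"dz":0,"claw":30},{"wx":0,"wy":0,"wz":0,"dx":-0.144,"dy":-0.074,"dz":0,"claw":30},{"wx":0,"wy":0,"wz":0,"dx":-0.18,"dy":-0.0925,"dz":0,"claw":30}])

```text
t: 70.7
eef_pos: [0.5074, -0.235, 0.1394]
tcp_rot: [[-0.238, 0.971, 0.001], [0.971, 0.238, -0.0], [-0.0, 0.001, -1.0]]
force: [0.5, 0.4, -0.8]
opening: 0.0445
gripper_force: 35.0
```

send_rows(plan=[{"wx":0,"wy":0,"wz":0,"dx":-0.036,"dy":-0.0185,"dz":0,"claw":30},{"wx":0,"wy":0,"wz":0,"dx":-0.072,"dy":-0.037,"dz":0,"claw":30},{"wx":0,"wy":0,"wz":0,"dx":-0.1,"dy":-0.05,"dz":0,"claw":30},{"wx":0,"wy":0,"wz":0,"dx":-0.12,"dy":-0.061,"dz":0,"claw":30},{"wx":0,"wy":0,"wz":0,"dx":-0.12,"dy":-0.061,"dz":0.03,"claw":30}])

```text
t: 71.2
eef_pos: [0.479, -0.3704, 0.1139]
tcp_rot: [[-0.235, 0.972, 0.007], [0.972, 0.235, -0.008], [-0.01, 0.005, -1.0]]
force: [1.3, -1.4, 0.6]
opening: 0.0448
gripper_force: 35.0
```

```bash
python3 - <<'E'
from h import *
go(478,-365,39.4,13.8)
E
```

```text
from [ 479.  -370.4  113.9] yaw 13.6 q6 -1.02 t 71.2 F [ 1.3 -1.4  0.6] open 44.8 g 35.0
  dx 0.0055 dy 0.0003 dz 0.0745 wz -0.22
```

send_rows(plan=[{"wx":0,"wy":0,"wz":0,"dx":0,"dy":0,"dz":0.02,"claw":30},{"wx":0,"wy":0,"wz":0,"dx":0,"dy":0,"dz":0.04,"claw":30},{"wx":0,"wy":0,"wz":0,"dx":0,"dy":0,"dz":0.055,"claw":30},{"wx":0,"wy":0,"wz":0,"dx":0,"dy":0,"dz":0.063,"claw":30},{"wx":0,"wy":0,"wz":0,"dx":0,"dy":0,"dz":0.066,"claw":30}])

```text
t: 71.7
eef_pos: [0.477, -0.3642, 0.0421]
tcp_rot: [[-0.238, 0.971, -0.001], [0.971, 0.238, 0.001], [0.001, -0.001, -1.0]]
force: [-0.7, -0.3, -1.1]
opening: 0.0448
gripper_force: 35.0
```

send_rows(plan=[{"wx":0,"wy":0,"wz":0,"dx":0,"dy":0,"dz":0.002,"claw":30},{"wx":0,"wy":0,"wz":0,"dx":0,"dy":0,"dz":0.003,"claw":30},{"wx":0,"wy":0,"wz":0,"dx":0,"dy":0,"dz":0.003,"claw":30},{"wx":0,"wy":0,"wz":0,"dx":0,"dy":0,"dz":0.003,"claw":30},{"wx":0,"wy":0,"wz":0,"dx":0,"dy":0,"dz":0.003,"claw":30}])

```text
t: 72.2
eef_pos: [0.4777, -0.3648, 0.0404]
tcp_rot: [[-0.238, 0.971, 0.001], [0.971, 0.238, -0.001], [-0.001, 0.001, -1.0]]
force: [-0.2, 1.2, 2.0]
opening: 0.0449
gripper_force: 35.0
```

send_rows(plan=[{"wx":0,"wy":0,"wz":0,"dx":0,"dy":0,"dz":0,"claw":75},{"wx":0,"wy":0,"wz":0,"dx":0,"dy":0,"dz":0,"claw":75},{"wx":0,"wy":0,"wz":0,"dx":0,"dy":0,"dz":0,"claw":75},{"wx":0,"wy":0,"wz":0,"dx":0,"dy":0,"dz":-0.03,"claw":75},{"wx":0,"wy":0,"wz":0,"dx":0,"dy":0,"dz":-0.07,"claw":75}])

```text
t: 72.7
eef_pos: [0.4754, -0.3627, 0.1074]
tcp_rot: [[-0.238, 0.971, -0.005], [0.971, 0.238, 0.005], [0.005, -0.003, -1.0]]
force: [0.1, -1.2, 1.0]
opening: 0.0648
gripper_force: 0.0
```

send_rows(plan=[{"wx":0,"wy":0,"wz":0,"dx":0,"dy":0,"dz":-0.04,"claw":75},{"wx":0,"wy":0,"wz":0,"dx":0.03,"dy":0.03,"dz":-0.08,"claw":75},{"wx":0,"wy":0,"wz":0,"dx":0.06,"dy":0.06,"dz":-0.1,"claw":75},{"wx":0,"wy":0,"wz":0,"dx":0.09,"dy":0.09,"dz":-0.12,"claw":75},{"wx":0,"wy":0,"wz":0,"dx":0.12,"dy":0.12,"dz":-0.12,"claw":75}])

```text
t: 73.2
eef_pos: [0.5676, -0.2189, 0.2341]
tcp_rot: [[-0.237, 0.971, 0.006], [0.971, 0.237, -0.003], [-0.005, 0.005, -1.0]]
force: [0.6, -1.2, -1.0]
opening: 0.0652
gripper_force: 0.0
```

send_rows(plan=[{"wx":0,"wy":0,"wz":0,"dx":0.04,"dy":0.02,"dz":0,"claw":75},{"wx":0,"wy":0,"wz":0,"dx":0.08,"dy":0.04,"dz":0,"claw":75},{"wx":0,"wy":0,"wz":0,"dx":0.12,"dy":0.06,"dz":0,"claw":75},{"wx":0,"wy":0,"wz":0,"dx":0.16,"dy":0.08,"dz":0,"claw":75},{"wx":0,"wy":0,"wz":0,"dx":0.2,"dy":0.1,"dz":0,"claw":75}])

```text
t: 73.7
eef_pos: [0.6149, 0.0005, 0.2296]
tcp_rot: [[-0.238, 0.971, -0.0], [0.971, 0.238, -0.0], [-0.0, -0.0, -1.0]]
force: [0.3, 0.3, 0.3]
opening: 0.0651
gripper_force: 0.0
```

send_rows(plan=[{"wx":0,"wy":0,"wz":0,"dx":0.04,"dy":0.02,"dz":0,"claw":75},{"wx":0,"wy":0,"wz":0,"dx":0.08,"dy":0.04,"dz":0,"claw":75},{"wx":0,"wy":0,"wz":0,"dx":0.12,"dy":0.06,"dz":0,"claw":75},{"wx":0,"wy":0,"wz":0,"dx":0.16,"dy":0.08,"dz":0,"claw":75},{"wx":0,"wy":0,"wz":0,"dx":0.2,"dy":0.1,"dz":0,"claw":75}])

```text
t: 74.2
eef_pos: [0.6644, 0.2186, 0.2295]
tcp_rot: [[-0.238, 0.971, -0.0], [0.971, 0.238, -0.0], [-0.0, -0.0, -1.0]]
force: [1.1, 0.1, -0.3]
opening: 0.0653
gripper_force: 0.0
```

```bash
python3 - <<'E'
from h import *
go(600,100,200,13.8)
im,cal=snap('top','t9.png')
for q in('puck_square','puck_big_round','puck_oblong','puck_small_round'): find(q,'top',cal,.028)
for q,z in(('mat',.004),('tape_measure',.06),('torch',.05),('battery_pack',.022)): find(q,'top',cal,z)
im2,cal=snap('scene')
a=cv2.resize(im[200:300,290:490],(800,400),interpolation=cv2.INTER_CUBIC); b=im2[120:220,180:380]
cv2.imwrite('pics/fin.png',np.vstack([a[:300],cv2.resize(b,(800,400))[:300]])[:,:,::-1])
E
```

```text
from [664.4 218.6 229.5] yaw 13.8 q6 -0.03 t 74.2 F [ 1.1  0.1 -0.3] open 65.3 g 0.0
  dx -0.0998 dy -0.0908 dz 0.0295 wz -0.04
puck_square s0.89 px [327. 249.] c 453 -30 size 55 54 ang 14
puck_big_round s0.55 px [367. 247.] c 459 -142 size 64 63 ang 43
puck_oblong s0.89 px [408. 244.] c 461 -249 size 47 90 ang 14
puck_small_round s0.68 px [238. 211.] c 569 219 size 201 150 ang 13
mat s0.67 px [390. 245.] c 464 -203 size 433 125 ang 88
tape_measure s0.89 px [318. 134.] c 764 -21 size 45 71 ang 32
torch s0.69 px [246. 133.] c 766 186 size 180 58 ang 3
battery_pack s0.71 px [448. 154.] c 705 -371 size 38 79 ang 46
```

View pics/fin.png

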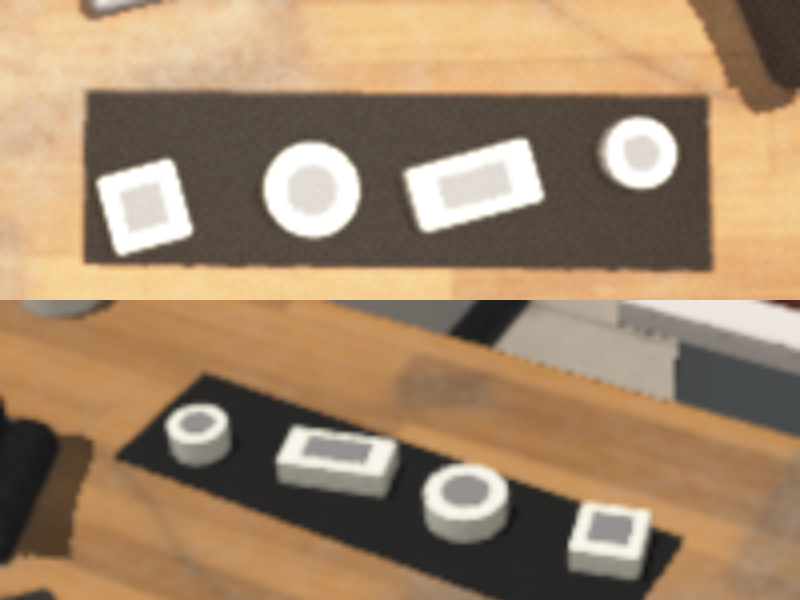

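All four pucks lie flat on the mat, well inside its limits, and the bystanders have not moved. Next I let the arm settle and hand in.

send_rows(plan=[{"wx":0,"wy":0,"wz":0,"dx":0,"dy":0,"dz":0,"claw":75},{"wx":0,"wy":0,"wz":0,"dx":0,"dy":0,"dz":0,"claw":75},{"wx":0,"wy":0,"wz":0,"dx":0,"dy":0,"dz":0,"claw":75},{"wx":0,"wy":0,"wz":0,"dx":0,"dy":0,"dz":0,"claw":75},{"wx":0,"wy":0,"wz":0,"dx":0,"dy":0,"dz":0,"claw":75}])

```text
t: 75.2
eef_pos: [0.6644, 0.2167, 0.2296]
tcp_rot: [[-0.238, 0.971, -0.0], [0.971, 0.238, -0.0], [-0.0, -0.0, -1.0]]
force: [0.9, 0.0, -0.3]
opening: 0.0653
gripper_force: 0.0
```

```bash
python3 -c "
from station import r
print(r.hand_in())"
```

```text
the job is handed in; nothing more can be done
None
```

I handed the job in at about 75 s: all four pucks were seated, the keys pressed round, square, round, bar, and the pucks laid back flat on the mat with the bystanders unmoved; the hand-in returned no verdict.

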